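Light up the gilding of an oval frame turning on the banding wheel

ROBOT

A 6-joint arm with a two-finger parallel gripper is mounted at the origin on the work surface. World frame = base frame: x ahead of the robot, y to its left, z up, the work surface at z = 0. Lengths are in m, angles in rad, forces in N, time in s.
With the tool pointing down it reaches from about 0.25 to 0.725 m from the base axis. Payload 4 kg.
Tool frame: the origin (TCP) lies midway between the tips of the shut fingers; the grasp point (between the pads) lies 19 mm behind it (bot.pinch_z is the distance from the TCP to the grasp point, in m); z points along the fingers, y is the line along which they close (so a half turn about z gives the same grasp; the last joint's range is limited). The gripper opens to 85 mm and grips with 20 to 120 N. Pads are 22 mm wide; open, the fingers measure 114 mm over their backs; the gripper's body (76 mm by 85 mm) begins 54 mm behind the grasp point. The pads swing forward as they close: fully open they stand 13 mm farther back than shut.
Start: joints at [1.281, 0.241, 0.005, 1.335, 0, 1.571], TCP at [0.143, 0.479, 0.2] pointing down, gripper open.
Joint ranges: [-2.72, 2.72], [-1.05, 1.87], [-1.09, 1.28], [-1.99, 2.15], [-1.42, 1.44], [-3.14, 3.14]. Speed limits (rad/s): [2.79, 2.79, 3.14, 3.14, 3.14, 3.14].

INTERFACE

Orientations are given as a unit quaternion [w, x, y, z].
In Python, from rig import get_state, viewer, close_job, nets, bot gives the robot as it stands. The module is installed in compiled form; this text tells all that it offers.
- The arm moves only by the shell command python3 -m handwheel 'ROWS' [FORCE]. ROWS is JSON, a list of rows, each an object of numbers: "rx", "ry", "rz": the turn, a rotation vector about the tool's x, y, z scaled (see below); "x", "y", "z": the shift along the tool's x, y, z scaled (see below); "fingers": the opening, from 0 (shut) to 1 (fully open). A call has 1 to 20 rows; each row shifts and turns the commanded pose from where the row before left it, along the tool's axes as they then stand; what a row does not reach is not made up. The controller multiplies each number of a shift by 0.025 m and each number of a turn by 5 degrees. A row lasts 1/10 s, in which the tool goes at most 50 mm and 8.59 degrees, less where a joint would pass 70% of its speed; a pose out of reach is approached as far as the arm can. A call with a number of a shift or a turn outside -1 to 1 is refused whole. A call with a gripper value outside its range is refused whole. The fingers move at their own pace and stop on an object; FORCE is the grip in N (left out, the last holds). Time passes only in rows, so rows that do not move let the fingers close. It gives the time, the measured TCP pose, the force, the opening and the grip force at its end, in the units of the state.
- get_state(): the state, without advancing time (a new reading comes with each control period).
- viewer.grab_frame(name): name is "side" or "top"; returns a dict with "image" (384x512x3 uint8, red, green, blue), "fx", "fy", "cx", "cy" (pixels), "pose" (4x4, takes a point from camera to world coordinates). Camera axes: x right, y down, z forward; pixel columns grow to the right and rows downward; lengths in m; the calibration is good to about 2 mm. A picture is of the moment at which its call begins. There is no depth.
- close_job(): hands the job in; it is judged then, once.
Trained networks look in the newest picture that a camera, given by its name, has taken for a name from the list of things; names that differ only in an ending like _2 or _b are one class to them, and where a whole thing is asked for, a point or a joint stands for the part that bears it (a point fixed in the world has none). Each returns a list of dicts, best first, with "confidence" (0 to 1); they miss things now and then, are a little off and sometimes report something else, mostly with a low value. They report only what shows in the picture. A call takes as long as a camera call. They do not tell look-alikes from the thing itself.
- nets.spot_in(camera, target): "rect" ([centre column, centre row, width, height] in pixels, round what is visible of it).
- nets.mark_of(camera, target): "centre" ([column, row] in pixels: a listed point, or the origin of a listed thing).
The state is a dict: "time_s": time; "qpos": joint angles; "dq": joint speeds; "joint_efforts": joint torques, N m; "tcp_pos": TCP position; "tcp_rot": TCP orientation; "force": force on the tool from outside, world axes, zero at the start; "wrist_torque": the same for the moment, N m; "grip_width": opening from 0.0 (shut) to 1.0 (fully open); "grip_force": force on a finger pad.
Only numpy, scipy, OpenCV 4.12 (cv2) and the standard library are available. Lean on these libraries where they do the work, as an engineer would, in place of code of your own. Each camera call takes 0.05 s, during which the arm holds its last target. There are 200 camera calls.

TASK

Check the gilding of the oval frame: push the banding wheel round by one of its wooden knobs so that it turns on by itself at an easy pace, about one turn in six seconds, and hold the inspection lamp upright, lens down, a few centimetres above the gilt moulding, following the oval in and out so that the lens stays over the moulding for ten seconds while the frame runs round untouched beneath it. Never touch the gilding, and do not push hard or spin the wheel fast. Then stand the lamp on its head on the bench again, let go of it and leave the wheel to run down; leave everything else where it is.

Things in the scene. Friction and masses are not known exactly. Their poses are not given: they have to be found in the camera images.
- turntable: Fixed grey cast foot of the banding wheel (turntable), 184 mm across, standing on the bench. Origin: centre of its underside, on the vertical axis of the wheel. It carries the aluminium wheel, 300 mm across, 18 mm thick, flat top 70 mm above the bench, and on it two wooden knobs and four black rubber dogs (14 mm tall) that clamp the frame at the ends and long sides of the oval.
- wheel (a joint): Angle of the wheel about its vertical axis, counter-clockwise from above positive, no stops, counts on past a turn; it starts at rest at any angle. 0: the oval's x is the foot's x. Wheel and frame: about 4 kg, moment of inertia 0.045 kg m2 (up to 35 % either way). Bearing drag 0.0008 N m s/rad plus 0.0003 N m: pushed to 1.2 rad/s it coasts and loses about a third of its speed in 15 s.
- oval: Oval gilt frame clamped on the wheel, turning with it. Origin on the wheel's axis at the wheel's top (70 mm above the bench); x along the oval's long axis, y along the short axis, z up. Moulding 30 mm wide, crest 22 mm above the origin (92 mm above the bench). The moulding's centre line is a smooth oval, 236 by 142.2 mm, of four arcs that meet at x = +-106.9 mm, y = +-26.9 mm (see the points).
- oval_end1 (a point): Centre of the arc of radius 38 mm that forms the moulding's centre line on the oval's +x end; it lies at (80, 0) mm in the oval's frame, at crest height, and turns with it.
- oval_end2 (a point): Centre of the arc of radius 38 mm that forms the moulding's centre line on the oval's -x end; it lies at (-80, 0) mm in the oval's frame, at crest height, and turns with it.
- oval_side1 (a point): Centre of the arc of radius 151.1 mm that forms the moulding's centre line on the oval's +y side; it lies at (0, -80) mm in the oval's frame, at crest height, and turns with it.
- oval_side2 (a point): Centre of the arc of radius 151.1 mm that forms the moulding's centre line on the oval's -y side; it lies at (0, 80) mm in the oval's frame, at crest height, and turns with it.
- knob1 (a point): Top centre of a wooden knob, 24 mm across (take 11 mm radius for contact), 40 mm tall, standing on the wheel 128 mm from its axis on the oval's +y side; top 110 mm above the bench. Turns with the wheel; to be pushed sideways along its circle.
- knob2 (a point): The same on the oval's -y side, across the axis from knob1.
- lamp: Loose dark metal inspection lamp (torch), 135 mm long, 0.18 kg, standing upright on its head. Origin: centre of the lens face, which is its flat underside; z up along the barrel to the tail. Head 42 mm across up to 26 mm, cone to 40 mm, then a round barrel 26 mm across from 40 to 124 mm above the lens, to be gripped from above at about 95 mm.
- vise: Small bench vise with green enamel jaws, fixed to the bench, 110 mm tall, about 230 by 130 mm; bystander.
- square: Flat aluminium mitre square, 170 by 135 mm, lying loose; bystander.
- sample1: Gilt resin corner sample, an L of 85 mm legs, lying loose; bystander.
- sample2: Gilt resin corner sample, an L of 75 mm legs, lying loose; bystander.
- sample3: Gilt resin corner sample, an L of 80 mm legs, lying loose; bystander.
- mallet: Wooden mallet with a pale ash head 65 by 120 by 75 mm and a handle, 300 mm long overall, lying loose; bystander.
- awl: Black steel awl, 175 mm long, lying loose; bystander.
- glue: White glue bottle, 64 mm across, 170 mm tall; bystander.
Things that resemble listed ones, but are neither listed nor needed, are in the scene too. Leave any purple or yellow look-alike of the lamp alone.

How it is judged:
On the way, in this order (a step that is already met when the one before it is completed fails the run):
1. the wheel turns on by itself, touched by nothing, at one turn in 3.5 to 16 s ((velocity of joint wheel between 0.4 and 1.8 rad/s or velocity of joint wheel between -1.8 and -0.4 rad/s) and contact force between turntable and anything else below 0.3 N), for 0.3 s.
2. nine seconds unbroken: lens centre within 15 mm of the moulding's centre line, 8 to 75 mm above its crest, lamp upright within 0.35 rad, wheel running free at one turn in 3.5 to 18 s ((velocity of joint wheel between 0.35 and 1.8 rad/s or velocity of joint wheel between -1.8 and -0.35 rad/s) and contact force between turntable and anything else below 0.3 N and ((x of lamp in the frame of oval above 0.1069 m and horizontal distance between lamp and oval_end1 between 0.023 and 0.053 m) or (x of lamp in the frame of oval below -0.1069 m and horizontal distance between lamp and oval_end2 between 0.023 and 0.053 m) or (x of lamp in the frame of oval between -0.1069 and 0.1069 m and y of lamp in the frame of oval above 0 m and horizontal distance between lamp and oval_side1 between 0.1361 and 0.1661 m) or (x of lamp in the frame of oval between -0.1069 and 0.1069 m and y of lamp in the frame of oval below 0 m and horizontal distance between lamp and oval_side2 between 0.1361 and 0.1661 m)) and z of lamp in the frame of oval between 0.03 and 0.097 m and angle between lamp's own z axis and vertical below 0.35 rad), for 9 s.
At the end, for the whole second after the job is handed in: The lamp stands on its head on the bench (upright within 0.1 rad, lens face within 6 mm of the bench top), released and at rest, and nothing touches the banding wheel, which may still be turning (angle between lamp's own z axis and vertical below 0.1 rad and height (world z) of lamp between -0.006 and 0.006 m and linear speed of lamp below 0.02 m/s and contact force between lamp and the fingers below 0.1 N and contact force between turntable and anything else below 0.3 N).
It fails at once if the gilt frame is touched (over 1.5 N) (contact force between oval and anything else above 1.5 N).
It fails at once if the wheel is shoved with more than 20 N (contact force between turntable and anything else above 20 N).
It fails at once if the wheel is spun faster than one turn in 2.6 s (velocity of joint wheel above 2.4 rad/s or velocity of joint wheel below -2.4 rad/s).
It fails at once if the lamp is let go in the air or tipped over (angle between lamp's own z axis and vertical above 0.9 rad or (height (world z) of lamp above 0.025 m and contact force between lamp and the fingers below 0.05 N)).
It fails at once if a bystander is moved more than 30 mm (distance of any of square, sample1, sample2, sample3, mallet, awl, glue from where it was at the start of the episode above 0.03 m).
It also fails if it takes over 61 s, if anything falls off the work surface, if the arm or the gripper's body presses on something with over 40 N, if the wrist force passes 120 N, or if a joint passes its speed limit or range.

## Working session

There is one attempt and no reset: what is moved stays moved. The work goes in short steps, Python scripts to look and compute and a shell command to move; the robot and the scene stay as the last step left them, time stands still between calls to the robot, and variables do not carry over. Pictures are saved under pics/ and viewed, at most 10 in all, crops included, and the job is handed in when it is done.

```bash
mkdir -p pics; ls; cat > h.py <<'E'
import numpy as np, cv2
from rig import get_state, viewer, close_job, nets, bot
def ray(f,px):
    P=np.array(f["pose"]);d=P[:3,:3]@np.array([(px[0]-f["cx"])/f["fx"],(px[1]-f["cy"])/f["fy"],1])
    return P[:3,3],d
def at(f,px,z):
    o,d=ray(f,px);return o+d*(z-o[2])/d[2]
def proj(f,p):
    P=np.array(f["pose"]);c=P[:3,:3].T@(np.array(p)-P[:3,3]);return f["fx"]*c[0]/c[2]+f["cx"],f["fy"]*c[1]/c[2]+f["cy"]
E
python3 - <<'E'
from h import *
Z=dict(turntable=0,oval=.07,oval_end1=.092,oval_end2=.092,oval_side1=.092,oval_side2=.092,knob1=.11,knob2=.11,lamp=0,glue=0,vise=0)
for c in ("top","side"):
    f=viewer.grab_frame(c);cv2.imwrite(f"pics/{c}0.png",f["image"][:,:,::-1]);print(c,np.round(f["pose"],3).tolist())
    for t in Z:
        print(t,[(np.round(m["centre"],1).tolist(),round(m["confidence"],2),np.round(at(f,m["centre"],Z[t])[:2],4).tolist()) for m in nets.mark_of(c,t)[:3]])
s=get_state();print(s,bot.pinch_z)
E
```

```text
pics
top [[-0.028, -0.996, 0.089, 0.356], [-1.0, 0.028, -0.003, 0.017], [0.001, -0.089, -0.996, 1.743], [0.0, 0.0, 0.0, 1.0]]
turntable [([263.8, 181.4], 0.81, [0.5607, -0.0438])]
oval [([262.7, 182.7], 0.81, [0.5481, -0.0374])]
oval_end1 [([240.5, 191.3], 0.89, [0.5184, 0.0394]), ([281.0, 168.9], 0.72, [0.5911, -0.1003])]
oval_end2 [([240.5, 191.3], 0.89, [0.5184, 0.0394]), ([281.0, 168.9], 0.72, [0.5911, -0.1003])]
oval_side1 [([249.4, 157.0], 0.8, [0.6349, 0.0059]), ([272.7, 200.7], 0.72, [0.4834, -0.0686])]
oval_side2 [([249.4, 157.0], 0.8, [0.6349, 0.0059]), ([272.7, 200.7], 0.72, [0.4834, -0.0686])]
knob1 [([280.4, 214.7], 0.82, [0.4345, -0.0918]), ([247.8, 147.3], 0.72, [0.6652, 0.0105])]
knob2 [([280.4, 214.7], 0.82, [0.4345, -0.0918]), ([247.8, 147.3], 0.72, [0.6652, 0.0105])]
lamp [([166.1, 238.3], 0.67, [0.3675, 0.3086]), ([152.8, 190.3], 0.65, [0.5398, 0.3539]), ([160.3, 219.4], 0.54, [0.435, 0.3283])]
glue [([138.9, 149.9], 0.64, [0.6874, 0.4024])]
vise [([385.6, 154.4], 0.55, [0.6464, -0.4851]), ([142.8, 150.6], 0.22, [0.6845, 0.3884])]
side [[0.951, -0.173, 0.255, 0.15
[... 1181 characters left out ...]
os': array([1.28100269e+00, 2.40647014e-01, 5.03529858e-03, 1.33520826e+00,
       1.02556180e-05, 1.57076136e+00]), 'dq': array([-2.00567480e-03,  5.09420164e-04,  5.41396830e-04, -1.30295529e-03,
       -2.33047961e-04,  2.10815605e-05]), 'joint_efforts': array([-6.91430887e-04, -3.72220552e+01,  2.52690715e+01,  1.33689620e-03,
       -6.66117853e-05, -4.51569576e-06]), 'tcp_pos': array([0.14287743, 0.47916409, 0.20029646]), 'tcp_rot': array([-6.78165560e-06,  1.44373034e-01,  9.89523333e-01, -1.09603850e-05]), 'force': array([-1.55560911,  0.57579974,  0.66092428]), 'wrist_torque': array([-0.03923535,  0.00782657, -0.02796114]), 'grip_force': 0.0, 'grip_width': 0.9982363089823859} 0.0187
```

View pics/top0.png

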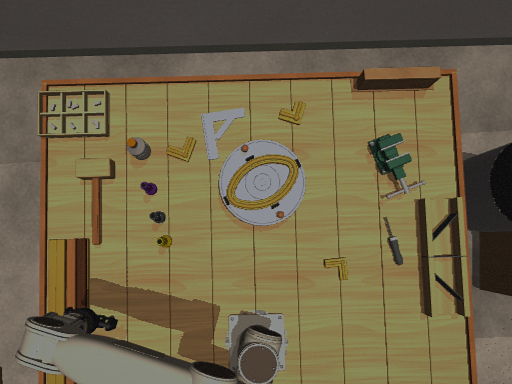

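View pics/side0.png

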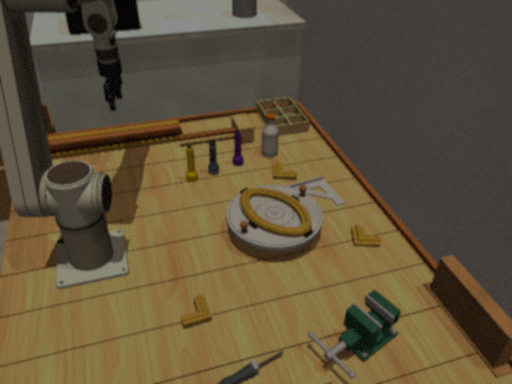

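The dark lamp is at (158,217) in the top view, between the purple (150,188) and yellow (165,241) look-alikes. The wheel centre is near (262,182), with knobs at (280,214) and (245,148). The path to the near knob is clear.

```bash
cat >> h.py <<'E'
from scipy.optimize import minimize
def oval(off=0,n=48):
    a=np.arctan2(26.9,26.9);P=[]
    for c,r,t0,t1 in (((80,0),38,-a,a),((0,-80),151.1,a,np.pi-a),((-80,0),38,np.pi-a,np.pi+a),((0,80),151.1,np.pi+a,2*np.pi-a)):
        t=np.linspace(t0,t1,n);P.append(np.c_[c[0]+(r+off)*np.cos(t),c[1]+(r+off)*np.sin(t)])
    return np.vstack(P)/1000
OUT,INN,MID=oval(15),oval(-15),oval(0)
def place(P,c,th,z):
    R=np.array([[np.cos(th),-np.sin(th)],[np.sin(th),np.cos(th)]]);return np.c_[P@R.T+c,np.full(len(P),z)]
S=2
def render(f,c,th):
    m=np.zeros((384*S,512*S),np.uint8)
    pl=lambda P,z:np.int32(np.round([np.array(proj(f,p))*S*16 for p in place(P,c,th,z)]))
    cv2.fillPoly(m,[pl(OUT,.078)],255,shift=4);cv2.fillPoly(m,[pl(INN,.084)],0,shift=4)
    return cv2.GaussianBlur(m,(0,0),3).astype(float)/255
def roi(f,c,r=.145,z=.08):
    t=np.linspace(0,6.283,60);m=np.zeros((384,512),np.uint8)
    cv2.fillPoly(m,[np.int32([proj(f,(c[0]+r*np.cos(a),c[1]+r*np.sin(a),z)) for a in t])],255);return m
def gold(f,c):
    h=cv2.cvtColor(f["image"],cv2.COLOR_RGB2HSV);m=cv2.inRange(h,(17,115,60),(33,255,255))&roi(f,c)
    return cv2.GaussianBlur(cv2.resize(m,None,fx=S,fy=S,interpolation=cv2.INTER_LINEAR),(0,0),3).astype(float)/255
def score(f,g,c,th):
    r=render(f,c,th);return -(r*g).sum()/np.sqrt((r*r).sum()*(g*g).sum()+1e-9)
def theta(f,c):
    g=gold(f,c);T=np.arange(0,np.pi,.1);s=[score(f,g,c,t) for t in T];t=T[int(np.argmin(s))]
    o=minimize(lambda v:score(f,g,c,v[0]),[t],method="Nelder-Mead",options=dict(initial_simplex=[[t-.05],[t+.05]],xatol=.002))
    return o.x[0],-o.fun
E
python3 - <<'E'
from h import *
c0=np.array([.55,-.037])
for c in ("top","side"):
    f=viewer.grab_frame(c);t,s=theta(f,c0);g=gold(f,c0)
    o=minimize(lambda v:score(f,g,v[:2]/10,v[2]),[c0[0]*10,c0[1]*10,t],method="Nelder-Mead",options=dict(initial_simplex=np.array([c0[0]*10,c0[1]*10,t])+np.array([[0,0,0],[.1,0,0],[0,.1,0],[0,0,.1]])))
    print(c,t,s,o.x[:2]/10,o.x[2],o.fun)
    hs=cv2.cvtColor(f["image"],cv2.COLOR_RGB2HSV);k=cv2.inRange(hs,(3,100,60),(14,255,255))&roi(f,c0,.16,.1)
    n,_,st,ce=cv2.connectedComponentsWithStats(k)
    print([(st[i,4],np.round(at(f,ce[i],.1)[:2],4).tolist()) for i in range(1,n) if st[i,4]>8])
    d=cv2.inRange(hs,(0,0,0),(180,255,75));b=(slice(195,235),slice(140,180)) if c=="top" else (slice(135,185),slice(198,228))
    cv2.imwrite(f"pics/lamp_{c}.png",cv2.resize(f["image"][b][:,:,::-1],None,fx=8,fy=8,interpolation=0))
E
```

```text
top 2.028125 0.9938006922225759 [ 0.55034091 -0.03583639] 2.023782160004132 -0.9953107338463083
[(np.int32(31), [0.6665, 0.0214]), (np.int32(34), [0.4367, -0.0915])]
side 2.0109375000000003 0.9485025880239109 [ 0.55106571 -0.03799914] 2.0058147753548843 -0.9507907514915399
[(np.int32(32), [0.6666, 0.0209]), (np.int32(38), [0.4374, -0.0923])]
```

```bash
python3 -m handwheel '[{"rz":-0.83,"fingers":0},{"rz":-0.83,"fingers":0},{"rz":-0.83,"fingers":0},{"rz":-0.83,"fingers":0},{"x":-0.6,"y":-0.9,"fingers":0},{"x":-0.7,"y":-1,"fingers":0},{"x":-0.7,"y":-1,"fingers":0},{"x":-0.7,"y":-1,"fingers":0},{"x":-0.7,"y":-1,"fingers":0},{"x":-0.7,"y":-1,"fingers":0},{"x":-0.7,"y":-1,"fingers":0},{"x":-0.7,"y":-1,"fingers":0},{"x":-0.7,"y":-1,"fingers":0},{"x":-0.7,"y":-1,"fingers":0},{"x":-0.7,"y":-1,"fingers":0},{"x":-0.7,"y":-1,"fingers":0},{"x":-0.7,"y":-1,"fingers":0},{"x":-0.5,"y":-1,"fingers":0},{"x":-0.3,"y":-1,"fingers":0},{"x":0,"y":-0.8,"fingers":0}]' 60
python3 -c "
from h import *
s=get_state();print(s['tcp_pos'],s['tcp_rot'],s['grip_width'])"
```

```text
[0.14284692 0.47913957 0.20029412] [-2.38888642e-05  1.44383629e-01  9.89521787e-01 -2.09644149e-05] 0.9990743216076309invalid input
```

```bash
python3 -m handwheel '[{"rx":0,"ry":0,"rz":-0.83,"x":0,"y":0,"z":0,"fingers":0}]' 60
```

```text
time_s: 1.4
tcp_pos: [0.1429, 0.4792, 0.2003]
tcp_rot: [0.0, 0.108, 0.994, -0.0]
force: [-0.2, 0.5, 0.8]
grip_width: 0.858
grip_force: 0.0
```

```bash
python3 -m handwheel '[{"rx":0,"ry":0,"rz":-0.83,"x":0,"y":0,"z":0,"fingers":0},{"rx":0,"ry":0,"rz":-0.83,"x":0,"y":0,"z":0,"fingers":0},{"rx":0,"ry":0,"rz":-0.83,"x":0,"y":0,"z":0,"fingers":0},{"rx":0,"ry":0,"rz":0,"x":-0.6,"y":-0.9,"z":0,"fingers":0},{"rx":0,"ry":0,"rz":0,"x":-0.7,"y":-1,"z":0,"fingers":0},{"rx":0,"ry":0,"rz":0,"x":-0.7,"y":-1,"z":0,"fingers":0},{"rx":0,"ry":0,"rz":0,"x":-0.7,"y":-1,"z":0,"fingers":0},{"rx":0,"ry":0,"rz":0,"x":-0.7,"y":-1,"z":0,"fingers":0},{"rx":0,"ry":0,"rz":0,"x":-0.7,"y":-1,"z":0,"fingers":0},{"rx":0,"ry":0,"rz":0,"x":-0.7,"y":-1,"z":0,"fingers":0},{"rx":0,"ry":0,"rz":0,"x":-0.7,"y":-1,"z":0,"fingers":0},{"rx":0,"ry":0,"rz":0,"x":-0.7,"y":-1,"z":0,"fingers":0},{"rx":0,"ry":0,"rz":0,"x":-0.7,"y":-1,"z":0,"fingers":0},{"rx":0,"ry":0,"rz":0,"x":-0.7,"y":-1,"z":0,"fingers":0},{"rx":0,"ry":0,"rz":0,"x":-0.7,"y":-1,"z":0,"fingers":0},{"rx":0,"ry":0,"rz":0,"x":-0.7,"y":-1,"z":0,"fingers":0},{"rx":0,"ry":0,"rz":0,"x":-0.6,"y":-1,"z":0,"fingers":0},{"rx":0,"ry":0,"rz":0,"x":-0.4,"y":-1,"z":0,"fingers":0},{"rx":0,"ry":0,"rz":0,"x":0,"y":-0.8,"z":0,"fingers":0},{"rx":0,"ry":0,"rz":0,"x":0,"y":-0.8,"z":0,"fingers":0}]' 60
```

```text
time_s: 3.4
tcp_pos: [0.3931, 0.0656, 0.2003]
tcp_rot: [0.0, 0.0, 1.0, 0.0]
force: [0.6, 0.7, 0.7]
grip_width: -0.001
grip_force: 0.0
```

```bash
python3 -m handwheel '[{"rx":0,"ry":0,"rz":0,"x":-0.3,"y":-1,"z":0,"fingers":0},{"rx":0,"ry":0,"rz":0,"x":-0.3,"y":-1,"z":0,"fingers":0},{"rx":0,"ry":0,"rz":0,"x":-0.3,"y":-1,"z":0.4,"fingers":0},{"rx":0,"ry":0,"rz":0,"x":-0.06,"y":-1,"z":0.8,"fingers":0},{"rx":0,"ry":0,"rz":0,"x":0,"y":-0.6,"z":1,"fingers":0},{"rx":0,"ry":0,"rz":0,"x":0,"y":0,"z":1,"fingers":0},{"rx":0,"ry":0,"rz":0,"x":0,"y":0,"z":0.8,"fingers":0},{"rx":0,"ry":0,"rz":0,"x":0,"y":0,"z":0.5,"fingers":0},{"rx":0,"ry":0,"rz":0,"x":0,"y":0,"z":0,"fingers":0}]'
python3 - <<'E'
from h import *
f=viewer.grab_frame("side")
cv2.imwrite("pics/push0.png",cv2.resize(f["image"][150:270,180:360,::-1],None,fx=4,fy=4,interpolation=cv2.INTER_CUBIC))
C=np.array([.551,-.036]);p=get_state()['tcp_pos'][:2];print(p)
# push plan: radius .135, start phi, angular step schedule
ph=np.arctan2(*(p-C)[::-1]);v=0
w=[.25]*4+list(np.linspace(.3,1.3,11))+[1.3,1.3]
for k in w:
    ph+=k*.1;q=C+.135*np.array([np.cos(ph),np.sin(ph)]);d=(q-p)/.025;print("x %.2f y %.2f"%(-d[0],d[1]),"phi %.1f"%np.degrees(ph));p=p+np.array([np.round(d[0],2),np.round(d[1],2)])*.025
E
```

```text
time_s: 4.3
tcp_pos: [0.4151, -0.0483, 0.0862]
tcp_rot: [-0.002, 0.0, 1.0, 0.0]
force: [-0.3, 0.1, 0.5]
grip_width: -0.001
grip_force: 0.0
[ 0.41607545 -0.04833371]
x -0.03 y -0.13 phi -173.3
x -0.02 y -0.14 phi -171.9
x -0.02 y -0.13 phi -170.5
x -0.03 y -0.13 phi -169.0
x -0.03 y -0.16 phi -167.3
x -0.05 y -0.21 phi -165.0
x -0.08 y -0.26 phi -162.2
x -0.10 y -0.31 phi -158.7
x -0.15 y -0.34 phi -154.7
x -0.20 y -0.39 phi -150.1
x -0.26 y -0.41 phi -145.0
x -0.34 y -0.42 phi -139.3
x -0.41 y -0.43 phi -133.0
x -0.50 y -0.41 phi -126.1
x -0.59 y -0.38 phi -118.6
x -0.64 y -0.29 phi -111.2
x -0.67 y -0.21 phi -103.7
```

View pics/push0.png

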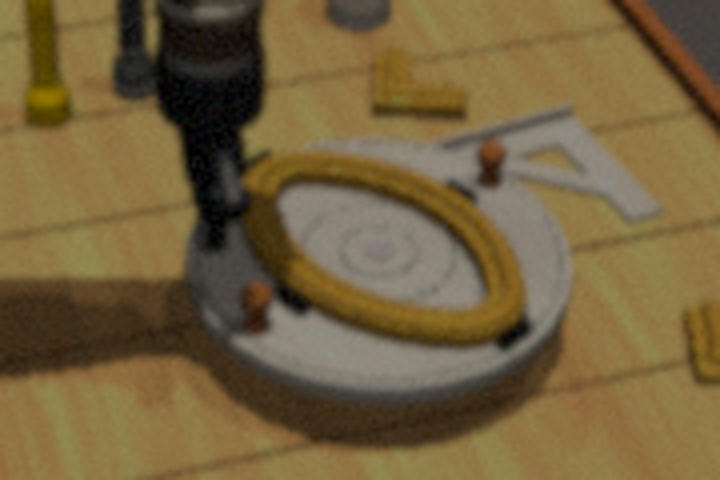

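```bash
python3 -m handwheel '[{"rx":0,"ry":0,"rz":0,"x":-0.02,"y":-0.13,"z":0,"fingers":0},{"rx":0,"ry":0,"rz":0,"x":-0.02,"y":-0.13,"z":0,"fingers":0},{"rx":0,"ry":0,"rz":0,"x":-0.02,"y":-0.13,"z":0,"fingers":0},{"rx":0,"ry":0,"rz":0,"x":-0.02,"y":-0.1,"z":0,"fingers":0},{"rx":0,"ry":0,"rz":0,"x":-0.02,"y":-0.06,"z":0,"fingers":0}]'
cat > plan.py <<'E'
from h import *
C=np.array([.551,-.036]);p=get_state()['tcp_pos'][:2];print(p)
f=viewer.grab_frame("top");print("theta",theta(f,C))
ph=np.arctan2(*(p-C)[::-1]);R=np.linalg.norm(p-C);print(np.degrees(ph),R)
for k in [.1]*3+list(np.arange(.2,1.35,.1))+[1.3,1.3]:
    ph+=k*.1;q=C+.136*np.array([np.cos(ph),np.sin(ph)]);d=(q-p)/.025;print("x %.2f y %.2f"%(-d[0],d[1]),"phi %.1f"%np.degrees(ph));p=q
E
python3 plan.py
```

```text
time_s: 4.85
tcp_pos: [0.4196, -0.0625, 0.0881]
tcp_rot: [0.0, 0.0, 1.0, -0.0]
force: [0.7, -0.4, 0.4]
grip_width: 0.001
grip_force: 0.0
[ 0.41961945 -0.06246338]
theta (np.float64(2.0367187499999995), np.float64(0.9446058112981669))
-168.61155852751332 0.13401924735572693
x 0.07 y -0.07 phi -168.0
x -0.01 y -0.05 phi -167.5
x -0.01 y -0.05 phi -166.9
x -0.03 y -0.11 phi -165.7
x -0.04 y -0.16 phi -164.0
x -0.06 y -0.21 phi -161.7
x -0.09 y -0.26 phi -158.9
x -0.13 y -0.30 phi -155.4
x -0.17 y -0.34 phi -151.4
x -0.22 y -0.37 phi -146.8
x -0.29 y -0.40 phi -141.7
x -0.36 y -0.41 phi -136.0
x -0.44 y -0.41 phi -129.7
x -0.53 y -0.39 phi -122.8
x -0.62 y -0.34 phi -115.3
x -0.66 y -0.26 phi -107.9
x -0.69 y -0.17 phi -100.4
```

```bash
python3 -m handwheel '[{"rx":0,"ry":0,"rz":0,"x":0.03,"y":-0.08,"z":0,"fingers":0},{"rx":0,"ry":0,"rz":0,"x":0.02,"y":-0.08,"z":0,"fingers":0},{"rx":0,"ry":0,"rz":0,"x":-0.01,"y":-0.08,"z":0,"fingers":0},{"rx":0,"ry":0,"rz":0,"x":-0.03,"y":-0.11,"z":0,"fingers":0},{"rx":0,"ry":0,"rz":0,"x":-0.04,"y":-0.15,"z":0,"fingers":0},{"rx":0,"ry":0,"rz":0,"x":-0.06,"y":-0.2,"z":0,"fingers":0},{"rx":0,"ry":0,"rz":0,"x":-0.09,"y":-0.25,"z":0,"fingers":0},{"rx":0,"ry":0,"rz":0,"x":-0.13,"y":-0.3,"z":0,"fingers":0},{"rx":0,"ry":0,"rz":0,"x":-0.17,"y":-0.34,"z":0,"fingers":0},{"rx":0,"ry":0,"rz":0,"x":-0.22,"y":-0.37,"z":0,"fingers":0},{"rx":0,"ry":0,"rz":0,"x":-0.29,"y":-0.4,"z":0,"fingers":0},{"rx":0,"ry":0,"rz":0,"x":-0.36,"y":-0.41,"z":0,"fingers":0},{"rx":0,"ry":0,"rz":0,"x":-0.44,"y":-0.41,"z":0,"fingers":0},{"rx":0,"ry":0,"rz":0,"x":-0.53,"y":-0.39,"z":0,"fingers":0},{"rx":0,"ry":0,"rz":0,"x":-0.62,"y":-0.34,"z":0,"fingers":0},{"rx":0,"ry":0,"rz":0,"x":-0.66,"y":-0.26,"z":0,"fingers":0},{"rx":0,"ry":0,"rz":0,"x":0,"y":0,"z":0,"fingers":0},{"rx":0,"ry":0,"rz":0,"x":0,"y":0,"z":-1,"fingers":0},{"rx":0,"ry":0,"rz":0,"x":0.2,"y":0.2,"z":-1,"fingers":0},{"rx":0,"ry":0,"rz":0,"x":0.6,"y":0.6,"z":-1,"fingers":0}]'
cat > th.py <<'E'
from h import *
C=np.array([.551,-.036]);T=[]
for c in ("top","side","top","side"):
    f=viewer.grab_frame(c);T.append((get_state()["time_s"],c)+tuple(np.round(theta(f,C),3)))
print(T);print(get_state()["tcp_pos"])
E
python3 th.py
```

```text
time_s: 6.9
tcp_pos: [0.4896, -0.1471, 0.1631]
tcp_rot: [-0.0, 0.001, 1.0, -0.0]
force: [0.4, -0.3, -0.1]
grip_width: -0.001
grip_force: 0.0
[(6.95, 'top', np.float64(2.041), np.float64(0.985)), (7.0, 'side', np.float64(1.995), np.float64(0.931)), (7.05, 'top', np.float64(2.04), np.float64(0.984)), (7.1, 'side', np.float64(1.995), np.float64(0.932))]
[ 0.48947848 -0.14649689  0.16318995]
```

```bash
python3 - <<'E'
from h import *
a=[]
f=viewer.grab_frame("side");a.append(cv2.resize(f["image"][150:270,180:330,::-1],None,fx=4,fy=4,interpolation=cv2.INTER_CUBIC))
f=viewer.grab_frame("top");a.append(cv2.resize(f["image"][130:250,205:255+50,::-1],(400,480),interpolation=cv2.INTER_CUBIC))
cv2.imwrite("pics/p1.png",cv2.resize(np.hstack(a),(800,384)))
s=get_state();print(s)
E
```

```text
{'time_s': 7.2, 'qpos': array([-2.91066943e-01,  2.82199423e-01, -4.13181320e-02,  1.24883631e+00,
       -1.27391469e-04, -2.90830042e-01]), 'dq': array([ 1.31582193e-06,  1.28976083e-02, -2.15815270e-03,  3.23773125e-03,
        2.73279936e-05,  2.47236784e-03]), 'joint_efforts': array([ 9.34854266e-02, -3.94247246e+01,  2.50136769e+01,  1.62099896e-02,
        3.77055068e-03, -2.08897764e-03]), 'tcp_pos': array([ 0.4888506 , -0.14649196,  0.16174571]), 'tcp_rot': array([-7.64309361e-04,  1.18401313e-04,  9.99999688e-01,  1.62379259e-04]), 'force': array([-0.196475  ,  0.14624066, -1.0418138 ]), 'wrist_torque': array([ 0.04702351, -0.01289029, -0.0319548 ]), 'grip_force': 0.0, 'grip_width': -0.002779942565199587}
```

View pics/p1.png

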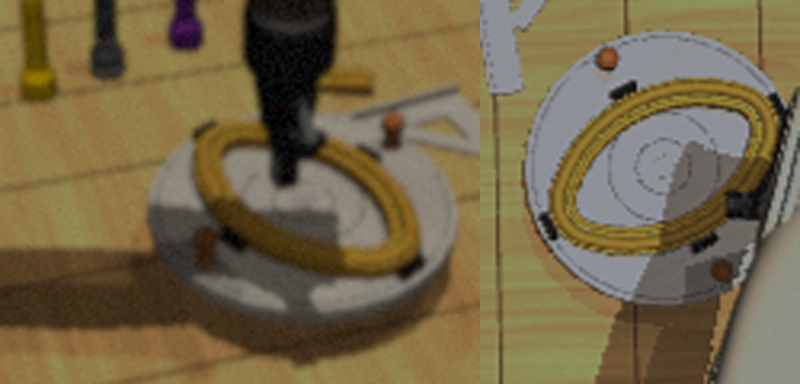

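```bash
python3 - <<'E'
from h import *
for c in ("side","top"):
    f=viewer.grab_frame(c);s=get_state();print(c,proj(f,s["tcp_pos"]),proj(f,[.437,-.092,.11]))
    cv2.imwrite(f"pics/q{c}.png",f["image"][:,:,::-1])
    o=cv2.imread(f"pics/{c}0.png")
    C=(.551,-.036)
    for n,z in (("knobs",.1),):
        hs=cv2.cvtColor(f["image"],cv2.COLOR_RGB2HSV);k=cv2.inRange(hs,(3,100,40),(14,255,255))&roi(f,C,.16,.1)
        n,_,st,ce=cv2.connectedComponentsWithStats(k)
        print([(st[i,4],np.round(at(f,ce[i],.1)[:2],4).tolist()) for i in range(1,n) if st[i,4]>8])
    print(theta(f,C),s["time_s"])
E
```

```text
side (np.float64(267.1860799167398), np.float64(215.8599307304331)) (np.float64(243.60828100214454), np.float64(221.04282465033535))
[(np.int32(42), [0.6628, 0.0136]), (np.int32(64), [0.4333, -0.1053])]
(np.float64(1.9953124999999998), np.float64(0.9305504647347308)) 7.25
top (np.float64(297.71598488022477), np.float64(196.72047649476127)) (np.float64(280.4212489060398), np.float64(213.95618805027632))
[(np.int32(34), [0.6654, 0.0213]), (np.int32(35), [0.4368, -0.0916])]
(np.float64(2.0398437499999993), np.float64(0.9859354986882672)) 7.3
```

```bash
python3 - <<'E'
from h import *
f=viewer.grab_frame("side");p=get_state()["tcp_pos"];im=cv2.convertScaleAbs(f["image"][175:235,225:305,::-1],alpha=2.0,beta=20)
im=cv2.resize(im,(800,600),interpolation=cv2.INTER_CUBIC)
for dz in (0,.02,.04,.06):
    u,v=proj(f,p+[0,0,dz]);cv2.circle(im,(int((u-225+.5)*10),int((v-175+.5)*10)),4,(255,0,255),1)
cv2.imwrite("pics/tip.png",im)
E
```

```text
(no output)
```

View pics/tip.png

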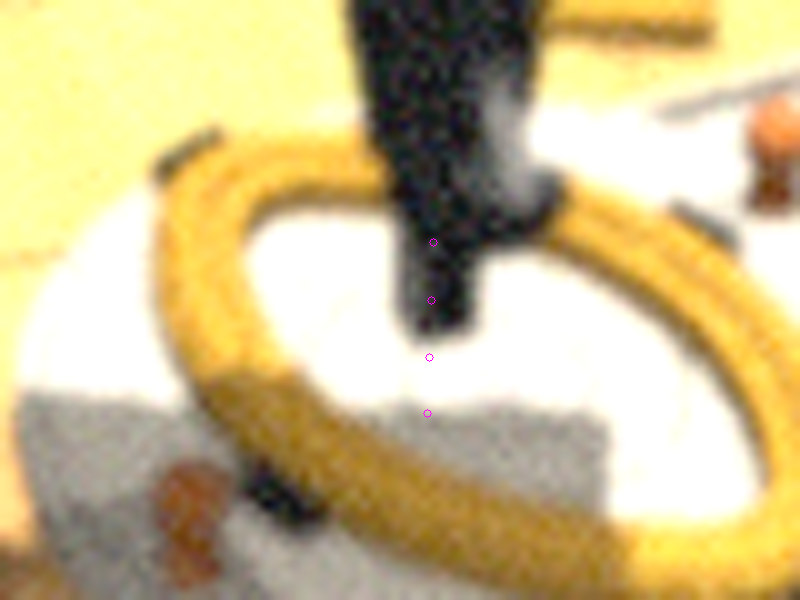

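```bash
python3 - <<'E'
from h import *
f=viewer.grab_frame("top");p=get_state()["tcp_pos"];im=cv2.convertScaleAbs(f["image"][165:240,250:330,::-1],alpha=2.0,beta=10)
im=cv2.resize(im,(640,600),interpolation=cv2.INTER_CUBIC)
for dz in (0,.03,.06,.1):
    u,v=proj(f,p+[0,0,dz]);cv2.circle(im,(int((u-250+.5)*8),int((v-165+.5)*8)),4,(255,0,255),1)
cv2.imwrite("pics/tip2.png",im)
E
```

```text
(no output)
```

View pics/tip2.png

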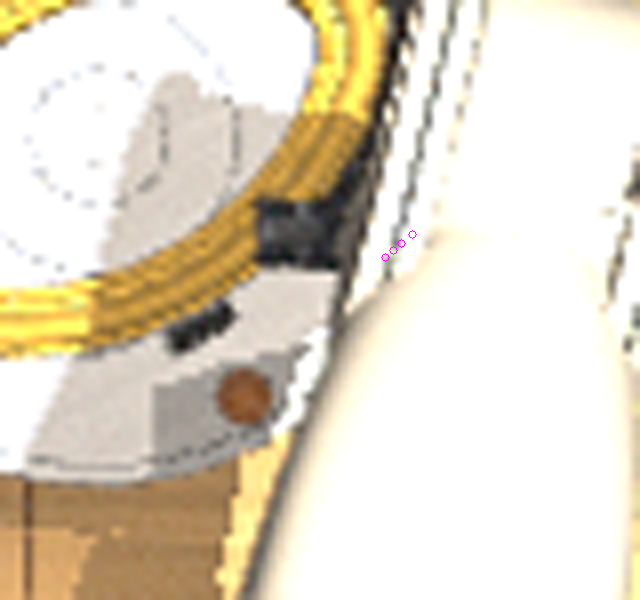

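```bash
python3 - <<'E'
from h import *
f=viewer.grab_frame("side")
for p in ([.143,.479,.2],[.143,.479,.213],[.416,-.048,.087],[.416,-.048,.114]): print(p,np.round(proj(f,p),1))
im=cv2.imread("pics/side0.png")
g=im[60:125,85:140].max(2);print("dark rows start:",[(60+r,85+np.where(g[r]<45)[0].min(),85+np.where(g[r]<45)[0].max()) for r in range(20,65) if (g[r]<45).any()][-14:])
s=get_state();print(s["tcp_pos"],s["qpos"])
E
```

```text
[0.143, 0.479, 0.2] [117.9 115.4]
[0.143, 0.479, 0.213] [117.3 112.1]
[0.416, -0.048, 0.087] [232.7 218.9]
[0.416, -0.048, 0.114] [232.5 211.9]
dark rows start: [(97, np.int64(105), np.int64(121)), (98, np.int64(105), np.int64(120)), (99, np.int64(105), np.int64(114)), (100, np.int64(106), np.int64(114)), (101, np.int64(107), np.int64(114)), (102, np.int64(108), np.int64(113)), (103, np.int64(109), np.int64(114)), (104, np.int64(109), np.int64(114)), (105, np.int64(110), np.int64(114)), (106, np.int64(110), np.int64(114)), (107, np.int64(110), np.int64(115)), (108, np.int64(110), np.int64(115)), (109, np.int64(111), np.int64(115)), (110, np.int64(111), np.int64(113))]
[ 0.48900727 -0.14643674  0.16184787] [-2.90972326e-01  2.82569670e-01 -4.05386682e-02  1.24944955e+00
  2.07524447e-05 -2.90692268e-01]
```

```bash
python3 -m handwheel '[{"rx":0,"ry":0,"rz":0,"x":0.71,"y":0.86,"z":0,"fingers":0},{"rx":0,"ry":0,"rz":0,"x":0.71,"y":0.86,"z":0,"fingers":0},{"rx":0,"ry":0,"rz":0,"x":0.71,"y":0.86,"z":0,"fingers":0},{"rx":0,"ry":0,"rz":0,"x":0.71,"y":0.86,"z":0.4,"fingers":0},{"rx":0,"ry":0,"rz":0,"x":0,"y":0,"z":1,"fingers":0},{"rx":0,"ry":0,"rz":0,"x":0,"y":0,"z":1,"fingers":0},{"rx":0,"ry":0,"rz":0,"x":0,"y":0,"z":0.6,"fingers":0},{"rx":0,"ry":0,"rz":0,"x":0,"y":0,"z":0.3,"fingers":0},{"rx":0,"ry":0,"rz":0,"x":0,"y":0,"z":0.2,"fingers":0},{"rx":0,"ry":0,"rz":0,"x":0,"y":0,"z":0.1,"fingers":0},{"rx":0,"ry":0,"rz":0,"x":0,"y":0,"z":0,"fingers":0}]'
python3 - <<'E'
from h import *
f=viewer.grab_frame("side");p=get_state()["tcp_pos"];print(p,get_state()["force"])
im=cv2.convertScaleAbs(f["image"][185:245,200:280,::-1],alpha=2.0,beta=20)
im=cv2.resize(im,(800,600),interpolation=cv2.INTER_CUBIC)
for dz in (0,.02,.04,.06):
    u,v=proj(f,p+[0,0,dz]);cv2.circle(im,(int((u-200+.5)*10),int((v-185+.5)*10)),4,(255,0,255),1)
cv2.imwrite("pics/tip3.png",im)
E
```

```text
time_s: 8.55
tcp_pos: [0.4187, -0.0605, 0.073]
tcp_rot: [0.0, 0.0, 1.0, -0.0]
force: [0.2, -1.4, -0.4]
grip_width: -0.001
grip_force: 0.0
[ 0.4188585  -0.060503    0.07325025] [-0.23280253  0.51278787  0.40738532]
```

View pics/tip3.png

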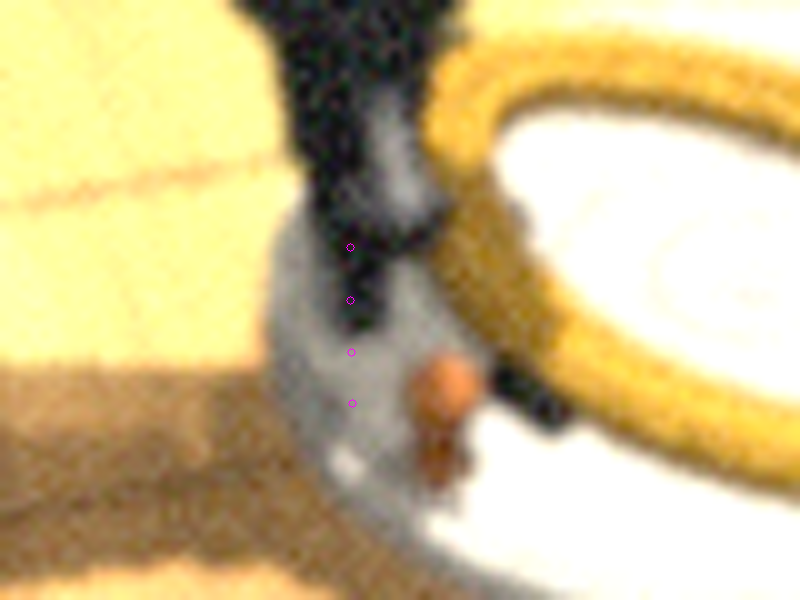

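```bash
python3 -m handwheel '[{"rx":0,"ry":0,"rz":0,"x":0,"y":0,"z":0.12,"fingers":0},{"rx":0,"ry":0,"rz":0,"x":0,"y":0,"z":0.12,"fingers":0},{"rx":0,"ry":0,"rz":0,"x":0,"y":0,"z":0.12,"fingers":0},{"rx":0,"ry":0,"rz":0,"x":0,"y":0,"z":0.12,"fingers":0},{"rx":0,"ry":0,"rz":0,"x":0,"y":0,"z":0,"fingers":0}]'
python3 plan.py; python3 -c "
from h import *
f=viewer.grab_frame('side');g=f['image'][205:232,200:280].max(2)
print(get_state()['force'],get_state()['tcp_pos']);print([(205+r,200+np.where(g[r]<28)[0].min(),200+np.where(g[r]<28)[0].max()) for r in range(27) if (g[r]<28).any()])"
```

```text
time_s: 9.1
tcp_pos: [0.4179, -0.0603, 0.0603]
tcp_rot: [-0.0, 0.0, 1.0, 0.0]
force: [0.6, 0.3, -0.3]
grip_width: 0.002
grip_force: 0.0
[ 0.4178678  -0.06029782]
theta (np.float64(2.0367187499999995), np.float64(0.9498856229862095))
-169.65684721895934 0.13533131643289825
x 0.02 y -0.06 phi -169.1
x -0.01 y -0.05 phi -168.5
x -0.01 y -0.05 phi -167.9
x -0.02 y -0.11 phi -166.8
x -0.04 y -0.16 phi -165.1
x -0.06 y -0.21 phi -162.8
x -0.09 y -0.26 phi -159.9
x -0.12 y -0.30 phi -156.5
x -0.16 y -0.34 phi -152.5
x -0.22 y -0.38 phi -147.9
x -0.28 y -0.40 phi -142.7
x -0.35 y -0.42 phi -137.0
x -0.43 y -0.41 phi -130.7
x -0.52 y -0.39 phi -123.8
x -0.61 y -0.35 phi -116.4
x -0.65 y -0.27 phi -108.9
x -0.68 y -0.19 phi -101.5
[-0.15610485  0.85436677  0.19592621] [ 0.41822427 -0.06033806  0.06069419]
[(205, np.int64(231), np.int64(236)), (206, np.int64(231), np.int64(236)), (207, np.int64(231), np.int64(234)), (208, np.int64(231), np.int64(234)), (209, np.int64(231), np.int64(243)), (210, np.int64(232), np.int64(243)), (211, np.int64(232), np.int64(243)), (212, np.int64(232), np.int64(243)), (213, np.int64(232), np.int64(240)), (214, np.int64(233), np.int64(238)), (215, np.int64(233), np.int64(237)), (216, np.int64(233), np.int64(237)), (217, np.int64(234), np.int64(237)), (218, np.int64(234), np.int64(237)), (219, np.int64(234), np.int64(237)), (220, np.int64(234), np.int64(237)), (221, np.int64(250), np.int64(251)), (222, np.int64(249), np.int64(252)), (223, np.int64(250), np.int64(252)), (224, np.int64(250), np.int64(254)), (225, np.int64(252), np.int64(255)), (226, np.int64(253), np.int64(256))]
```

```bash
python3 -m handwheel '[{"rx":0,"ry":0,"rz":0,"x":0,"y":-0.09,"z":0,"fingers":0},{"rx":0,"ry":0,"rz":0,"x":-0.01,"y":-0.09,"z":0,"fingers":0},{"rx":0,"ry":0,"rz":0,"x":-0.01,"y":-0.09,"z":0,"fingers":0},{"rx":0,"ry":0,"rz":0,"x":-0.02,"y":-0.09,"z":0,"fingers":0},{"rx":0,"ry":0,"rz":0,"x":-0.02,"y":-0.09,"z":0,"fingers":0},{"rx":0,"ry":0,"rz":0,"x":-0.02,"y":-0.09,"z":0,"fingers":0},{"rx":0,"ry":0,"rz":0,"x":-0.02,"y":-0.09,"z":0,"fingers":0},{"rx":0,"ry":0,"rz":0,"x":-0.03,"y":-0.09,"z":0,"fingers":0},{"rx":0,"ry":0,"rz":0,"x":-0.03,"y":-0.09,"z":0,"fingers":0}]'
python3 plan.py
```

```text
time_s: 10.1
tcp_pos: [0.4224, -0.0809, 0.0608]
tcp_rot: [0.0, 0.0, 1.0, -0.0]
force: [-0.0, -0.2, -0.0]
grip_width: 0.003
grip_force: 0.0
[ 0.42244524 -0.0808592 ]
theta (np.float64(2.0953125000000004), np.float64(0.9631956718646638))
-160.76356026593942 0.1361567949555701
x -0.02 y -0.05 phi -160.2
x -0.02 y -0.05 phi -159.6
x -0.02 y -0.05 phi -159.0
x -0.04 y -0.10 phi -157.9
x -0.06 y -0.15 phi -156.2
x -0.09 y -0.20 phi -153.9
x -0.13 y -0.24 phi -151.0
x -0.17 y -0.28 phi -147.6
x -0.22 y -0.31 phi -143.6
x -0.27 y -0.34 phi -139.0
x -0.34 y -0.35 phi -133.8
x -0.41 y -0.36 phi -128.1
x -0.49 y -0.34 phi -121.8
x -0.57 y -0.31 phi -114.9
x -0.66 y -0.26 phi -107.5
x -0.69 y -0.17 phi -100.0
x -0.70 y -0.08 phi -92.6
```

```bash
python3 -m handwheel '[{"rx":0,"ry":0,"rz":0,"x":-0.03,"y":-0.09,"z":0,"fingers":0},{"rx":0,"ry":0,"rz":0,"x":-0.05,"y":-0.13,"z":0,"fingers":0},{"rx":0,"ry":0,"rz":0,"x":-0.07,"y":-0.17,"z":0,"fingers":0},{"rx":0,"ry":0,"rz":0,"x":-0.1,"y":-0.21,"z":0,"fingers":0},{"rx":0,"ry":0,"rz":0,"x":-0.13,"y":-0.25,"z":0,"fingers":0},{"rx":0,"ry":0,"rz":0,"x":-0.17,"y":-0.28,"z":0,"fingers":0},{"rx":0,"ry":0,"rz":0,"x":-0.22,"y":-0.31,"z":0,"fingers":0},{"rx":0,"ry":0,"rz":0,"x":-0.27,"y":-0.34,"z":0,"fingers":0},{"rx":0,"ry":0,"rz":0,"x":-0.34,"y":-0.35,"z":0,"fingers":0},{"rx":0,"ry":0,"rz":0,"x":-0.41,"y":-0.36,"z":0,"fingers":0},{"rx":0,"ry":0,"rz":0,"x":-0.49,"y":-0.34,"z":0,"fingers":0},{"rx":0,"ry":0,"rz":0,"x":-0.57,"y":-0.31,"z":0,"fingers":0},{"rx":0,"ry":0,"rz":0,"x":-0.63,"y":-0.25,"z":0,"fingers":0},{"rx":0,"ry":0,"rz":0,"x":0,"y":-0.2,"z":0,"fingers":0},{"rx":0,"ry":0,"rz":0,"x":0.1,"y":-0.2,"z":-1,"fingers":0},{"rx":0,"ry":0,"rz":0,"x":0.3,"y":0,"z":-1,"fingers":0},{"rx":0,"ry":0,"rz":0,"x":0.5,"y":0,"z":-1,"fingers":0},{"rx":0,"ry":0,"rz":0,"x":0.8,"y":0.3,"z":-1,"fingers":0},{"rx":0,"ry":0,"rz":0,"x":0.8,"y":0.6,"z":-1,"fingers":0},{"rx":0,"ry":0,"rz":0,"x":0.8,"y":1,"z":-0.5,"fingers":0}]'
python3 th.py
```

```text
time_s: 12.15
tcp_pos: [0.4268, -0.1288, 0.2003]
tcp_rot: [0.001, 0.001, 1.0, -0.001]
force: [1.4, 1.2, 0.2]
grip_width: 0.0
grip_force: 0.0
[(12.2, 'top', np.float64(0.772), np.float64(0.981)), (12.25, 'side', np.float64(0.869), np.float64(0.954)), (12.3, 'top', np.float64(0.895), np.float64(0.976)), (12.35, 'side', np.float64(0.981), np.float64(0.955))]
[ 0.42671506 -0.1280137   0.19880263]
```

```bash
python3 - <<'E'
from h import *
for c in ("top","side"):
    f=viewer.grab_frame(c)
    print(c,[(np.round(m["centre"],1).tolist(),round(m["confidence"],2),np.round(at(f,m["centre"],0)[:2],4).tolist()) for m in nets.mark_of(c,"lamp")[:3]])
    print([(np.round(m["rect"],1).tolist(),round(m["confidence"],2)) for m in nets.spot_in(c,"lamp")[:3]])
    print("tail",np.round(proj(f,[.436,.326,.135]),1),"lens",np.round(proj(f,[.436,.326,0]),1))
    im=cv2.resize(f["image"][195:240,140:185,::-1] if c=="top" else f["image"][130:190,190:250,::-1],(390,390),interpolation=cv2.INTER_CUBIC);im=cv2.convertScaleAbs(im,alpha=1.7)
    a=im if c=="top" else np.hstack([a,im])
cv2.imwrite("pics/lamp.png",a)
E
```

```text
top [([262.6, 185.1], 0.74, [0.5475, -0.0391]), ([162.3, 239.1], 0.61, [0.365, 0.3221]), ([150.8, 189.3], 0.61, [0.5436, 0.361])]
[([162.8, 241.4, 18.5, 9.5], 0.63), ([148.9, 190.8, 17.4, 14.2], 0.6), ([156.6, 218.6, 17.9, 13.8], 0.44)]
tail [153.6 217.4] lens [160.9 219.1]
side [([189.8, 177.5], 0.87, [0.3527, 0.3163])]
[([192.2, 162.3, 11.6, 34.2], 0.86), ([212.0, 159.1, 14.4, 33.8], 0.68)]
tail [209.9 141. ] lens [211.5 172.3]
```

View pics/lamp.png

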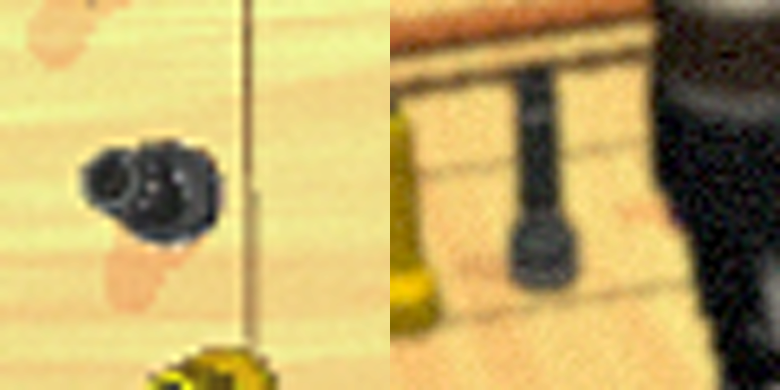

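The dark lamp stands upright: its tail is at top pixel (152,215) and its head at (159,217). The side view puts it about 6 mm further in x than estimated, so the lamp is at about (0.442, 0.329).

```bash
python3 -m handwheel '[{"rx":0,"ry":0,"rz":0,"x":0,"y":0.8,"z":0,"fingers":1},{"rx":0,"ry":0,"rz":0,"x":0,"y":1,"z":0,"fingers":1},{"rx":0,"ry":0,"rz":0,"x":0,"y":1,"z":0,"fingers":1},{"rx":0,"ry":0,"rz":0,"x":0,"y":1,"z":0,"fingers":1},{"rx":0,"ry":0,"rz":0,"x":0,"y":1,"z":0,"fingers":1},{"rx":0,"ry":0,"rz":0,"x":0,"y":1,"z":0,"fingers":1},{"rx":0,"ry":0,"rz":0,"x":0,"y":1,"z":0,"fingers":1},{"rx":0,"ry":0,"rz":0,"x":0,"y":1,"z":0,"fingers":1},{"rx":0,"ry":0,"rz":0,"x":0,"y":1,"z":0,"fingers":1},{"rx":0,"ry":0,"rz":0,"x":0,"y":1,"z":0,"fingers":1},{"rx":0,"ry":0,"rz":0,"x":0,"y":1,"z":0,"fingers":1},{"rx":0,"ry":0,"rz":0,"x":0,"y":1,"z":0,"fingers":1},{"rx":0,"ry":0,"rz":0,"x":-0.1,"y":1,"z":0,"fingers":1},{"rx":0,"ry":0,"rz":0,"x":-0.1,"y":1,"z":0,"fingers":1},{"rx":0,"ry":0,"rz":0,"x":-0.1,"y":1,"z":0,"fingers":1},{"rx":0,"ry":0,"rz":0,"x":-0.1,"y":1,"z":0,"fingers":1},{"rx":0,"ry":0,"rz":0,"x":-0.1,"y":1,"z":0,"fingers":1},{"rx":0,"ry":0,"rz":0,"x":-0.1,"y":0.9,"z":0,"fingers":1},{"rx":0,"ry":0,"rz":0,"x":0,"y":0.6,"z":0,"fingers":1},{"rx":0,"ry":0,"rz":0,"x":0,"y":0,"z":0,"fingers":1}]'
```

```text
time_s: 14.65
tcp_pos: [0.4418, 0.3309, 0.1973]
tcp_rot: [-0.001, -0.001, 1.0, -0.0]
force: [-0.3, 0.7, 0.1]
grip_width: 0.996
grip_force: 0.0
```

```bash
python3 -m handwheel '[{"rx":0,"ry":0,"rz":0,"x":0,"y":0,"z":1,"fingers":1},{"rx":0,"ry":0,"rz":0,"x":0,"y":0,"z":1,"fingers":1},{"rx":0,"ry":0,"rz":0,"x":0,"y":0,"z":1,"fingers":1},{"rx":0,"ry":0,"rz":0,"x":0,"y":0,"z":1,"fingers":1},{"rx":0,"ry":0,"rz":0,"x":0,"y":-0.06,"z":0.9,"fingers":1},{"rx":0,"ry":0,"rz":0,"x":0,"y":0,"z":0.6,"fingers":1},{"rx":0,"ry":0,"rz":0,"x":0,"y":0,"z":0.3,"fingers":1},{"rx":0,"ry":0,"rz":0,"x":0,"y":0,"z":0,"fingers":0.3},{"rx":0,"ry":0,"rz":0,"x":0,"y":0,"z":0,"fingers":0.1},{"rx":0,"ry":0,"rz":0,"x":0,"y":0,"z":0,"fingers":0},{"rx":0,"ry":0,"rz":0,"x":0,"y":0,"z":0,"fingers":0},{"rx":0,"ry":0,"rz":0,"x":0,"y":0,"z":0,"fingers":0},{"rx":0,"ry":0,"rz":0,"x":0,"y":0,"z":0,"fingers":0},{"rx":0,"ry":0,"rz":0,"x":0,"y":0,"z":0,"fingers":0}]' 40
python3 th.py
```

```text
time_s: 16.05
tcp_pos: [0.4425, 0.3286, 0.0543]
tcp_rot: [0.001, 0.0, 1.0, 0.0]
force: [0.8, -0.0, 6.3]
grip_width: 0.297
grip_force: 39.6
[(16.1, 'top', np.float64(2.475), np.float64(0.996)), (16.15, 'side', np.float64(2.516), np.float64(0.95)), (16.2, 'top', np.float64(2.588), np.float64(0.995)), (16.25, 'side', np.float64(2.653), np.float64(0.951))]
[0.44255826 0.32860572 0.05428596]
```

```bash
python3 -m handwheel '[{"rx":0,"ry":0,"rz":0,"x":0,"y":0,"z":-0.4,"fingers":0},{"rx":0,"ry":0,"rz":0,"x":0,"y":0,"z":-0.8,"fingers":0},{"rx":0,"ry":0,"rz":0,"x":0,"y":0,"z":-1,"fingers":0},{"rx":0,"ry":0,"rz":0,"x":0,"y":-0.3,"z":-1,"fingers":0},{"rx":0,"ry":0,"rz":0,"x":0,"y":-0.6,"z":-1,"fingers":0},{"rx":0,"ry":0,"rz":0,"x":0,"y":-0.9,"z":-0.8,"fingers":0},{"rx":0,"ry":0,"rz":0,"x":0,"y":-1,"z":-0.5,"fingers":0},{"rx":0,"ry":0,"rz":0,"x":0,"y":-1,"z":0,"fingers":0},{"rx":0,"ry":0,"rz":0,"x":0,"y":-1,"z":0,"fingers":0},{"rx":0,"ry":0,"rz":0,"x":0,"y":-1,"z":0,"fingers":0},{"rx":0,"ry":0,"rz":0,"x":0,"y":-1,"z":0,"fingers":0},{"rx":0,"ry":0,"rz":0,"x":0,"y":-1,"z":0,"fingers":0},{"rx":0,"ry":0,"rz":0,"x":-0.1,"y":-1,"z":0,"fingers":0},{"rx":0,"ry":0,"rz":0,"x":-0.1,"y":-1,"z":0,"fingers":0},{"rx":0,"ry":0,"rz":0,"x":-0.1,"y":-1,"z":0,"fingers":0},{"rx":0,"ry":0,"rz":0,"x":-0.1,"y":-1,"z":0,"fingers":0},{"rx":0,"ry":0,"rz":0,"x":-0.1,"y":-1,"z":0,"fingers":0},{"rx":0,"ry":0,"rz":0,"x":0,"y":-1,"z":0,"fingers":0},{"rx":0,"ry":0,"rz":0,"x":0,"y":-0.8,"z":0,"fingers":0},{"rx":0,"ry":0,"rz":0,"x":0,"y":0,"z":0,"fingers":0}]'
cat > track.py <<'E'
from h import *
import json,os
C=np.array([.551,-.036]);D=json.load(open("th.json")) if os.path.exists("th.json") else [[12.2,.772,1],[12.3,.895,1],[16.1,2.475,1],[16.2,2.588,1],[16.15,2.545,.3],[16.25,2.67,.3]]
for c in ("top","side"):
    f=viewer.grab_frame(c);t,s=theta(f,C);st=get_state();print(c,st["time_s"],round(t,3),round(s,3))
    if s>.9: D.append([st["time_s"],t,1 if c=="top" else .5])
json.dump(D,open("th.json","w"))
D=np.array(D);b=1/56
def model(v,t):  # th0,w0,decay ; Coulomb .0067
    u=t-12.2;return v[0]+(v[1]+v[3])/v[2]*(1-np.exp(-v[2]*u))-v[3]*u
def res(w):return (D[:,1]-w+np.pi/2)%np.pi-np.pi/2
from scipy.optimize import least_squares
fit=lambda v0:least_squares(lambda v:np.r_[D[:,2]*res(model([v[0],v[1],v[2],.0067],D[:,0]))/.02,(v[2]-b)/.006],v0)
o=min((fit([.77,w,b]) for w in (1.2,1.25,1.3)),key=lambda r:r.cost);v=[*o.x,.0067]
st=get_state();T=st["time_s"];p=st["tcp_pos"];w=(model(v,T+.01)-model(v,T))/.01
print("fit",np.round(v,4),"cost",round(o.cost,2),"w now",round(w,3),"resid",np.round(res(model(v,D[:,0]))[-4:],3),"tcp",np.round(p,4),"rot",np.round(st["tcp_rot"],3),"grip",round(st["grip_force"],1))
A=np.arctan2(MID[:,1],MID[:,0]);i=np.argsort(A%(2*np.pi));A=(A%(2*np.pi))[i];Rr=np.hypot(*MID.T)[i]
LEAD=.05+.04
rad=lambda t:np.interp((np.pi-model(v,t+LEAD))%(2*np.pi),A,Rr,period=2*np.pi)
print("r err now mm",round(1e3*(C[0]-p[0]-rad(T-.04)),1))
x=p[0];s=[]
for k in range(20):
    X=C[0]-rad(T+.1*(k+1));d=np.clip(round(-(X-x)/.025,2),-1,1);x-=d*.025;s.append(float(d))
print("y0",round((C[1]-p[1])/.025,2),"z0",round(-(.192-p[2])/.025,2));print("x",s)
E
python3 track.py
```

```text
time_s: 18.25
tcp_pos: [0.4537, -0.0387, 0.1907]
tcp_rot: [-0.001, 0.002, 1.0, -0.0]
force: [-0.1, -0.2, -1.8]
grip_width: 0.297
grip_force: 39.5
top 18.3 1.886 0.825
side 18.35 1.936 0.891
fit [0.7693 1.2863 0.0178 0.0067] cost 0.1 w now 1.152 resid [ 0.002 -0.005  0.012  0.017] tcp [ 0.4538 -0.0369  0.1906] rot [-0.001  0.001  1.     0.   ] grip 39.5
r err now mm 21.9
y0 0.03 z0 -0.05
x [-0.74, 0.14, 0.15, 0.19, 0.21, 0.25, 0.28, 0.24, 0.11, -0.03, -0.15, -0.28, -0.26, -0.23, -0.21, -0.17, -0.14, -0.12, -0.1, -0.08]
```

```bash
python3 -m handwheel '[{"rx":0,"ry":0,"rz":0,"x":-0.74,"y":0,"z":0,"fingers":0},{"rx":0,"ry":0,"rz":0,"x":0.14,"y":0,"z":0,"fingers":0},{"rx":0,"ry":0,"rz":0,"x":0.15,"y":0,"z":0,"fingers":0},{"rx":0,"ry":0,"rz":0,"x":0.19,"y":0,"z":0,"fingers":0},{"rx":0,"ry":0,"rz":0,"x":0.21,"y":0,"z":0,"fingers":0},{"rx":0,"ry":0,"rz":0,"x":0.25,"y":0,"z":0,"fingers":0},{"rx":0,"ry":0,"rz":0,"x":0.28,"y":0,"z":0,"fingers":0},{"rx":0,"ry":0,"rz":0,"x":0.24,"y":0,"z":0,"fingers":0},{"rx":0,"ry":0,"rz":0,"x":0.11,"y":0,"z":0,"fingers":0},{"rx":0,"ry":0,"rz":0,"x":-0.03,"y":0,"z":0,"fingers":0},{"rx":0,"ry":0,"rz":0,"x":-0.15,"y":0,"z":0,"fingers":0},{"rx":0,"ry":0,"rz":0,"x":-0.28,"y":0,"z":0,"fingers":0},{"rx":0,"ry":0,"rz":0,"x":-0.26,"y":0,"z":0,"fingers":0},{"rx":0,"ry":0,"rz":0,"x":-0.23,"y":0,"z":0,"fingers":0},{"rx":0,"ry":0,"rz":0,"x":-0.21,"y":0,"z":0,"fingers":0},{"rx":0,"ry":0,"rz":0,"x":-0.17,"y":0,"z":0,"fingers":0},{"rx":0,"ry":0,"rz":0,"x":-0.14,"y":0,"z":0,"fingers":0},{"rx":0,"ry":0,"rz":0,"x":-0.12,"y":0,"z":0,"fingers":0}]'
sed -i 's/if s>.9: D.append(\[st\["time_s"\],t,1 if c=="top" else .5\])/if s>.75: D.append([st["time_s"],t,s**6])/' track.py; python3 track.py
python3 -c "
from h import *
f=viewer.grab_frame('side');cv2.imwrite('pics/tr.png',cv2.resize(f['image'][120:270,180:355,::-1],(700,600),interpolation=cv2.INTER_CUBIC))"
```

```text
time_s: 20.15
tcp_pos: [0.4736, -0.0369, 0.1907]
tcp_rot: [-0.0, 0.0, 1.0, 0.0]
force: [-0.1, 0.2, -1.8]
grip_width: 0.291
grip_force: 39.6
top 20.2 0.936 0.761
side 20.25 0.994 0.92
fit [0.7692 1.2855 0.0175 0.0067] cost 0.11 w now 1.116 resid [ 0.012  0.017 -0.001  0.001] tcp [ 0.4737 -0.0369  0.1907] rot [0. 0. 1. 0.] grip 39.6
r err now mm 0.9
y0 0.03 z0 -0.05
x [-0.15, -0.05, -0.03, -0.02, 0.01, 0.02, 0.04, 0.06, 0.08, 0.1, 0.13, 0.14, 0.18, 0.2, 0.23, 0.26, 0.26, 0.14, 0.02, -0.09]
```

View pics/tr.png

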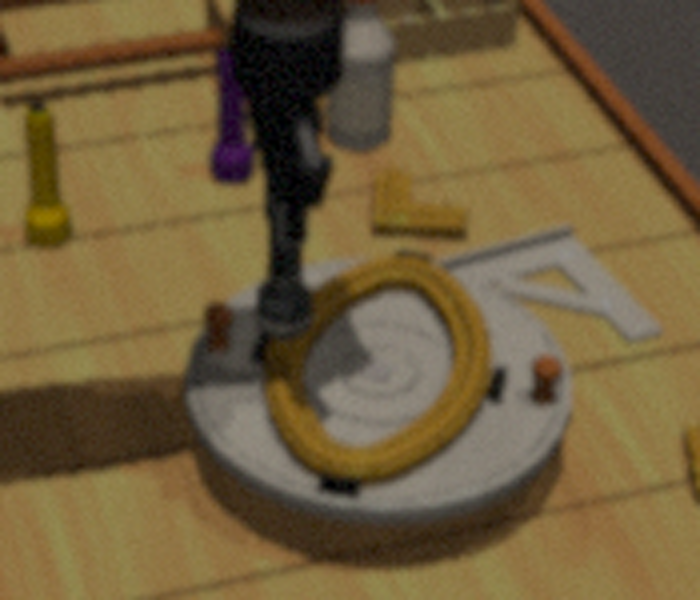

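```bash
echo 'for z in (.127,.137,.147): print(z,np.round(proj(f,[p[0],p[1],z]),1))' >> track.py; python3 track.py
```

```text
top 20.35 1.097 0.785
side 20.4 1.143 0.918
fit [0.7693 1.2865 0.0179 0.0067] cost 0.18 w now 1.11 resid [ 0.007  0.009  0.    -0.009] tcp [ 0.4731 -0.0369  0.1908] rot [-0.  0.  1.  0.] grip 39.6
r err now mm 4.2
y0 0.03 z0 -0.05
x [-0.24, -0.02, -0.01, 0.01, 0.03, 0.05, 0.07, 0.09, 0.11, 0.13, 0.16, 0.18, 0.21, 0.24, 0.27, 0.22, 0.1, -0.02, -0.14, -0.25]
0.127 [250.  202.7]
0.137 [250.1 200.1]
0.147 [250.1 197.4]
```

```bash
python3 -m handwheel '[{"rx":0,"ry":0,"rz":0,"x":-0.24,"y":0,"z":0,"fingers":0},{"rx":0,"ry":0,"rz":0,"x":-0.02,"y":0,"z":0,"fingers":0},{"rx":0,"ry":0,"rz":0,"x":-0.01,"y":0,"z":0,"fingers":0},{"rx":0,"ry":0,"rz":0,"x":0.01,"y":0,"z":0,"fingers":0},{"rx":0,"ry":0,"rz":0,"x":0.03,"y":0,"z":0,"fingers":0},{"rx":0,"ry":0,"rz":0,"x":0.05,"y":0,"z":0,"fingers":0},{"rx":0,"ry":0,"rz":0,"x":0.07,"y":0,"z":0,"fingers":0},{"rx":0,"ry":0,"rz":0,"x":0.09,"y":0,"z":0,"fingers":0},{"rx":0,"ry":0,"rz":0,"x":0.11,"y":0,"z":0,"fingers":0},{"rx":0,"ry":0,"rz":0,"x":0.13,"y":0,"z":0,"fingers":0},{"rx":0,"ry":0,"rz":0,"x":0.16,"y":0,"z":0,"fingers":0},{"rx":0,"ry":0,"rz":0,"x":0.18,"y":0,"z":0,"fingers":0},{"rx":0,"ry":0,"rz":0,"x":0.21,"y":0,"z":0,"fingers":0},{"rx":0,"ry":0,"rz":0,"x":0.24,"y":0,"z":0,"fingers":0},{"rx":0,"ry":0,"rz":0,"x":0.27,"y":0,"z":0,"fingers":0},{"rx":0,"ry":0,"rz":0,"x":0.22,"y":0,"z":0,"fingers":0},{"rx":0,"ry":0,"rz":0,"x":0.1,"y":0,"z":0,"fingers":0},{"rx":0,"ry":0,"rz":0,"x":-0.02,"y":0,"z":0,"fingers":0},{"rx":0,"ry":0,"rz":0,"x":-0.14,"y":0,"z":0,"fingers":0},{"rx":0,"ry":0,"rz":0,"x":-0.25,"y":0,"z":0,"fingers":0}]'
python3 track.py
```

```text
time_s: 22.4
tcp_pos: [0.444, -0.0369, 0.1909]
tcp_rot: [0.0, 0.0, 1.0, -0.0]
force: [-0.0, -0.3, -0.9]
grip_width: 0.291
grip_force: 39.6
top 22.45 0.223 0.794
side 22.5 0.269 0.941
fit [0.7685 1.2891 0.0186 0.0067] cost 0.33 w now 1.063 resid [ 0.01   0.    -0.001 -0.009] tcp [ 0.4449 -0.0369  0.1908] rot [ 0. -0.  1. -0.] grip 39.6
r err now mm 1.2
y0 0.04 z0 -0.05
x [-0.38, -0.21, -0.17, -0.15, -0.13, -0.11, -0.09, -0.06, -0.05, -0.03, -0.02, 0.0, 0.02, 0.04, 0.05, 0.07, 0.08, 0.11, 0.13, 0.15]
0.127 [240.9 204.4]
0.137 [240.9 201.8]
0.147 [240.9 199.1]
```

```bash
python3 -m handwheel '[{"rx":0,"ry":0,"rz":0,"x":-0.38,"y":0.04,"z":0,"fingers":0},{"rx":0,"ry":0,"rz":0,"x":-0.21,"y":0,"z":0,"fingers":0},{"rx":0,"ry":0,"rz":0,"x":-0.17,"y":0,"z":0,"fingers":0},{"rx":0,"ry":0,"rz":0,"x":-0.15,"y":0,"z":0,"fingers":0},{"rx":0,"ry":0,"rz":0,"x":-0.13,"y":0,"z":0,"fingers":0},{"rx":0,"ry":0,"rz":0,"x":-0.11,"y":0,"z":0,"fingers":0},{"rx":0,"ry":0,"rz":0,"x":-0.09,"y":0,"z":0,"fingers":0},{"rx":0,"ry":0,"rz":0,"x":-0.06,"y":0,"z":0,"fingers":0},{"rx":0,"ry":0,"rz":0,"x":-0.05,"y":0,"z":0,"fingers":0},{"rx":0,"ry":0,"rz":0,"x":-0.03,"y":0,"z":0,"fingers":0},{"rx":0,"ry":0,"rz":0,"x":-0.02,"y":0,"z":0,"fingers":0},{"rx":0,"ry":0,"rz":0,"x":0,"y":0,"z":0,"fingers":0},{"rx":0,"ry":0,"rz":0,"x":0.02,"y":0,"z":0,"fingers":0},{"rx":0,"ry":0,"rz":0,"x":0.04,"y":0,"z":0,"fingers":0},{"rx":0,"ry":0,"rz":0,"x":0.05,"y":0,"z":0,"fingers":0},{"rx":0,"ry":0,"rz":0,"x":0.07,"y":0,"z":0,"fingers":0},{"rx":0,"ry":0,"rz":0,"x":0.08,"y":0,"z":0,"fingers":0},{"rx":0,"ry":0,"rz":0,"x":0.11,"y":0,"z":0,"fingers":0},{"rx":0,"ry":0,"rz":0,"x":0.13,"y":0,"z":0,"fingers":0},{"rx":0,"ry":0,"rz":0,"x":0.15,"y":0,"z":0,"fingers":0}]'
python3 track.py
```

```text
time_s: 24.5
tcp_pos: [0.462, -0.0359, 0.1908]
tcp_rot: [0.0, 0.0, 1.0, -0.0]
force: [0.0, 0.7, -1.5]
grip_width: 0.294
grip_force: 39.6
top 24.55 2.377 0.818
side 24.6 2.405 0.902
fit [0.7664 1.2932 0.0195 0.0067] cost 0.96 w now 1.013 resid [ 0.017  0.01  -0.005 -0.027] tcp [ 0.4617 -0.0358  0.1909] rot [-0.  0.  1.  0.] grip 39.6
r err now mm 1.0
y0 -0.01 z0 -0.05
x [0.21, 0.21, 0.24, 0.25, 0.17, 0.07, -0.04, -0.13, -0.24, -0.24, -0.22, -0.19, -0.17, -0.14, -0.12, -0.11, -0.08, -0.07, -0.06, -0.03]
0.127 [246.3 203.2]
0.137 [246.3 200.6]
0.147 [246.3 197.9]
```

```bash
python3 -m handwheel '[{"rx":0,"ry":0,"rz":0,"x":0.21,"y":0,"z":0,"fingers":0},{"rx":0,"ry":0,"rz":0,"x":0.21,"y":0,"z":0,"fingers":0},{"rx":0,"ry":0,"rz":0,"x":0.24,"y":0,"z":0,"fingers":0},{"rx":0,"ry":0,"rz":0,"x":0.25,"y":0,"z":0,"fingers":0},{"rx":0,"ry":0,"rz":0,"x":0.17,"y":0,"z":0,"fingers":0},{"rx":0,"ry":0,"rz":0,"x":0.07,"y":0,"z":0,"fingers":0},{"rx":0,"ry":0,"rz":0,"x":-0.04,"y":0,"z":0,"fingers":0},{"rx":0,"ry":0,"rz":0,"x":-0.13,"y":0,"z":0,"fingers":0},{"rx":0,"ry":0,"rz":0,"x":-0.24,"y":0,"z":0,"fingers":0},{"rx":0,"ry":0,"rz":0,"x":-0.24,"y":0,"z":0,"fingers":0},{"rx":0,"ry":0,"rz":0,"x":-0.22,"y":0,"z":0,"fingers":0},{"rx":0,"ry":0,"rz":0,"x":-0.19,"y":0,"z":0,"fingers":0},{"rx":0,"ry":0,"rz":0,"x":-0.17,"y":0,"z":0,"fingers":0},{"rx":0,"ry":0,"rz":0,"x":-0.14,"y":0,"z":0,"fingers":0},{"rx":0,"ry":0,"rz":0,"x":-0.12,"y":0,"z":0,"fingers":0},{"rx":0,"ry":0,"rz":0,"x":-0.11,"y":0,"z":0,"fingers":0},{"rx":0,"ry":0,"rz":0,"x":-0.08,"y":0,"z":0,"fingers":0},{"rx":0,"ry":0,"rz":0,"x":-0.07,"y":0,"z":0,"fingers":0},{"rx":0,"ry":0,"rz":0,"x":-0.06,"y":0,"z":0,"fingers":0},{"rx":0,"ry":0,"rz":0,"x":-0.03,"y":0,"z":0,"fingers":0}]'
python3 track.py
```

```text
time_s: 26.6
tcp_pos: [0.4797, -0.0359, 0.1908]
tcp_rot: [0.0, 0.0, 1.0, -0.0]
force: [-0.6, -0.3, -1.7]
grip_width: 0.29
grip_force: 39.6
top 26.65 1.336 0.801
side 26.7 1.374 0.894
fit [0.7665 1.2931 0.0195 0.0067] cost 0.97 w now 0.973 resid [-0.005 -0.028  0.008 -0.002] tcp [ 0.4796 -0.0359  0.1908] rot [-0.  0.  1. -0.] grip 39.6
r err now mm -0.1
y0 -0.01 z0 -0.05
x [-0.01, 0.01, 0.01, 0.04, 0.05, 0.06, 0.08, 0.1, 0.11, 0.13, 0.16, 0.17, 0.2, 0.21, 0.24, 0.19, 0.1, 0.01, -0.08, -0.18]
0.127 [252.  202.1]
0.137 [252.1 199.5]
0.147 [252.1 196.8]
```

```bash
python3 -m handwheel '[{"rx":0,"ry":0,"rz":0,"x":-0.01,"y":0,"z":0,"fingers":0},{"rx":0,"ry":0,"rz":0,"x":0.01,"y":0,"z":0,"fingers":0},{"rx":0,"ry":0,"rz":0,"x":0.01,"y":0,"z":0,"fingers":0},{"rx":0,"ry":0,"rz":0,"x":0.04,"y":0,"z":0,"fingers":0},{"rx":0,"ry":0,"rz":0,"x":0.05,"y":0,"z":0,"fingers":0},{"rx":0,"ry":0,"rz":0,"x":0.06,"y":0,"z":0,"fingers":0},{"rx":0,"ry":0,"rz":0,"x":0.08,"y":0,"z":0,"fingers":0},{"rx":0,"ry":0,"rz":0,"x":0.1,"y":0,"z":0,"fingers":0},{"rx":0,"ry":0,"rz":0,"x":0.11,"y":0,"z":0,"fingers":0},{"rx":0,"ry":0,"rz":0,"x":0.13,"y":0,"z":0,"fingers":0},{"rx":0,"ry":0,"rz":0,"x":0.16,"y":0,"z":0,"fingers":0},{"rx":0,"ry":0,"rz":0,"x":0.17,"y":0,"z":0,"fingers":0},{"rx":0,"ry":0,"rz":0,"x":0.2,"y":0,"z":0,"fingers":0},{"rx":0,"ry":0,"rz":0,"x":0.21,"y":0,"z":0,"fingers":0},{"rx":0,"ry":0,"rz":0,"x":0.24,"y":0,"z":0,"fingers":0},{"rx":0,"ry":0,"rz":0,"x":0.19,"y":0,"z":0,"fingers":0},{"rx":0,"ry":0,"rz":0,"x":0.1,"y":0,"z":0,"fingers":0},{"rx":0,"ry":0,"rz":0,"x":0.01,"y":0,"z":0,"fingers":0},{"rx":0,"ry":0,"rz":0,"x":-0.08,"y":0,"z":0,"fingers":0},{"rx":0,"ry":0,"rz":0,"x":-0.18,"y":0,"z":0,"fingers":0}]'
python3 track.py
```

```text
time_s: 28.7
tcp_pos: [0.4398, -0.0359, 0.1909]
tcp_rot: [0.0, 0.0, 1.0, -0.0]
force: [-0.2, 0.3, -1.0]
grip_width: 0.294
grip_force: 39.6
top 28.75 0.191 0.802
side 28.8 0.269 0.946
fit [0.7681 1.2912 0.0192 0.0067] cost 1.24 w now 0.937 resid [-0.005 -0.015 -0.019  0.013] tcp [ 0.4406 -0.0359  0.1908] rot [ 0. -0.  1. -0.] grip 39.6
r err now mm 3.9
y0 -0.0 z0 -0.05
x [-0.46, -0.19, -0.17, -0.15, -0.13, -0.11, -0.1, -0.08, -0.06, -0.05, -0.04, -0.02, -0.01, 0.0, 0.02, 0.02, 0.04, 0.06, 0.06, 0.09]
0.127 [239.4 204.5]
0.137 [239.4 201.8]
0.147 [239.4 199.2]
```

```bash
python3 -m handwheel '[{"rx":0,"ry":0,"rz":0,"x":-0.46,"y":0,"z":0,"fingers":0},{"rx":0,"ry":0,"rz":0,"x":-0.19,"y":0,"z":0,"fingers":0},{"rx":0,"ry":0,"rz":0,"x":-0.17,"y":0,"z":0,"fingers":0},{"rx":0,"ry":0,"rz":0,"x":-0.15,"y":0,"z":0,"fingers":0},{"rx":0,"ry":0,"rz":0,"x":-0.13,"y":0,"z":0,"fingers":0},{"rx":0,"ry":0,"rz":0,"x":-0.11,"y":0,"z":0,"fingers":0},{"rx":0,"ry":0,"rz":0,"x":-0.1,"y":0,"z":0,"fingers":0},{"rx":0,"ry":0,"rz":0,"x":-0.08,"y":0,"z":0,"fingers":0},{"rx":0,"ry":0,"rz":0,"x":-0.06,"y":0,"z":0,"fingers":0},{"rx":0,"ry":0,"rz":0,"x":-0.05,"y":0,"z":0,"fingers":0},{"rx":0,"ry":0,"rz":0,"x":-0.04,"y":0,"z":0,"fingers":0},{"rx":0,"ry":0,"rz":0,"x":-0.02,"y":0,"z":0,"fingers":0},{"rx":0,"ry":0,"rz":0,"x":-0.01,"y":0,"z":0,"fingers":0},{"rx":0,"ry":0,"rz":0,"x":0,"y":0,"z":0,"fingers":0},{"rx":0,"ry":0,"rz":0,"x":0.02,"y":0,"z":0,"fingers":0},{"rx":0,"ry":0,"rz":0,"x":0.02,"y":0,"z":0,"fingers":0},{"rx":0,"ry":0,"rz":0,"x":0.04,"y":0,"z":0,"fingers":0},{"rx":0,"ry":0,"rz":0,"x":0.06,"y":0,"z":0,"fingers":0},{"rx":0,"ry":0,"rz":0,"x":0.06,"y":0,"z":0,"fingers":0},{"rx":0,"ry":0,"rz":0,"x":0.09,"y":0,"z":0,"fingers":0}]'
python3 track.py
```

```text
time_s: 30.8
tcp_pos: [0.4714, -0.0359, 0.1908]
tcp_rot: [-0.0, 0.0, 1.0, 0.0]
force: [-0.4, -0.6, -0.8]
grip_width: 0.294
grip_force: 39.6
top 30.85 2.095 0.825
side 30.9 2.127 0.901
fit [0.7655 1.2937 0.0196 0.0067] cost 1.99 w now 0.895 resid [-0.001  0.031 -0.019 -0.031] tcp [ 0.4712 -0.0359  0.1909] rot [-0.  0.  1. -0.] grip 39.6
r err now mm 0.8
y0 -0.01 z0 -0.05
x [0.11, 0.13, 0.14, 0.16, 0.17, 0.2, 0.21, 0.22, 0.13, 0.06, -0.03, -0.1, -0.18, -0.22, -0.2, -0.18, -0.17, -0.14, -0.13, -0.11]
0.127 [249.3 202.6]
0.137 [249.4 200. ]
0.147 [249.4 197.3]
```

```bash
python3 -m handwheel '[{"rx":0,"ry":0,"rz":0,"x":0.11,"y":0,"z":0,"fingers":0},{"rx":0,"ry":0,"rz":0,"x":0.13,"y":0,"z":0,"fingers":0},{"rx":0,"ry":0,"rz":0,"x":0.14,"y":0,"z":0,"fingers":0},{"rx":0,"ry":0,"rz":0,"x":0.16,"y":0,"z":0,"fingers":0},{"rx":0,"ry":0,"rz":0,"x":0.17,"y":0,"z":0,"fingers":0},{"rx":0,"ry":0,"rz":0,"x":0.2,"y":0,"z":0,"fingers":0},{"rx":0,"ry":0,"rz":0,"x":0.21,"y":0,"z":0,"fingers":0},{"rx":0,"ry":0,"rz":0,"x":0.22,"y":0,"z":0,"fingers":0},{"rx":0,"ry":0,"rz":0,"x":0.13,"y":0,"z":0,"fingers":0},{"rx":0,"ry":0,"rz":0,"x":0.06,"y":0,"z":0,"fingers":0},{"rx":0,"ry":0,"rz":0,"x":-0.03,"y":0,"z":0,"fingers":0},{"rx":0,"ry":0,"rz":0,"x":-0.1,"y":0,"z":0,"fingers":0},{"rx":0,"ry":0,"rz":0,"x":-0.18,"y":0,"z":0,"fingers":0},{"rx":0,"ry":0,"rz":0,"x":-0.22,"y":0,"z":0,"fingers":0},{"rx":0,"ry":0,"rz":0,"x":-0.2,"y":0,"z":0,"fingers":0},{"rx":0,"ry":0,"rz":0,"x":-0.18,"y":0,"z":0,"fingers":0},{"rx":0,"ry":0,"rz":0,"x":-0.17,"y":0,"z":0,"fingers":0},{"rx":0,"ry":0,"rz":0,"x":-0.14,"y":0,"z":0,"fingers":0},{"rx":0,"ry":0,"rz":0,"x":-0.13,"y":0,"z":0,"fingers":0},{"rx":0,"ry":0,"rz":0,"x":-0.11,"y":0,"z":0,"fingers":0}]'
```

```text
time_s: 32.9
tcp_pos: [0.4701, -0.0359, 0.1907]
tcp_rot: [-0.0, 0.0, 1.0, 0.0]
force: [-0.5, -0.2, -2.2]
grip_width: 0.294
grip_force: 39.6
```

```bash
python3 -m handwheel '[{"rx":0,"ry":0,"rz":0,"x":0.1,"y":0.5,"z":0,"fingers":0},{"rx":0,"ry":0,"rz":0,"x":0.1,"y":1,"z":0,"fingers":0},{"rx":0,"ry":0,"rz":0,"x":0.1,"y":1,"z":0,"fingers":0},{"rx":0,"ry":0,"rz":0,"x":0.1,"y":1,"z":0,"fingers":0},{"rx":0,"ry":0,"rz":0,"x":0.1,"y":1,"z":0,"fingers":0},{"rx":0,"ry":0,"rz":0,"x":0.1,"y":1,"z":0,"fingers":0},{"rx":0,"ry":0,"rz":0,"x":0.1,"y":1,"z":0,"fingers":0},{"rx":0,"ry":0,"rz":0,"x":0.1,"y":1,"z":0,"fingers":0},{"rx":0,"ry":0,"rz":0,"x":0.1,"y":1,"z":0,"fingers":0},{"rx":0,"ry":0,"rz":0,"x":0.1,"y":1,"z":0,"fingers":0},{"rx":0,"ry":0,"rz":0,"x":0.1,"y":1,"z":0,"fingers":0},{"rx":0,"ry":0,"rz":0,"x":0,"y":1,"z":0,"fingers":0},{"rx":0,"ry":0,"rz":0,"x":0,"y":1,"z":0,"fingers":0},{"rx":0,"ry":0,"rz":0,"x":0,"y":1,"z":0,"fingers":0},{"rx":0,"ry":0,"rz":0,"x":0,"y":0.7,"z":0,"fingers":0},{"rx":0,"ry":0,"rz":0,"x":0,"y":0.4,"z":0,"fingers":0},{"rx":0,"ry":0,"rz":0,"x":0,"y":0,"z":0.5,"fingers":0},{"rx":0,"ry":0,"rz":0,"x":0,"y":0,"z":1,"fingers":0},{"rx":0,"ry":0,"rz":0,"x":0,"y":0,"z":1,"fingers":0},{"rx":0,"ry":0,"rz":0,"x":0,"y":0,"z":1,"fingers":0}]'
python3 -m handwheel '[{"rx":0,"ry":0,"rz":0,"x":0,"y":0,"z":0.8,"fingers":0},{"rx":0,"ry":0,"rz":0,"x":0,"y":0,"z":0.5,"fingers":0},{"rx":0,"ry":0,"rz":0,"x":0,"y":0,"z":0.3,"fingers":0},{"rx":0,"ry":0,"rz":0,"x":0,"y":0,"z":0.15,"fingers":0},{"rx":0,"ry":0,"rz":0,"x":0,"y":0,"z":0.05,"fingers":0},{"rx":0,"ry":0,"rz":0,"x":0,"y":0,"z":0,"fingers":0},{"rx":0,"ry":0,"rz":0,"x":0,"y":0,"z":0,"fingers":0}]'
```

```text
time_s: 34.9
tcp_pos: [0.4423, 0.3288, 0.1027]
tcp_rot: [0.0, 0.0, 1.0, -0.0]
force: [-0.7, 0.4, -1.9]
grip_width: 0.29
grip_force: 39.6
time_s: 35.6
tcp_pos: [0.4429, 0.3296, 0.0592]
tcp_rot: [0.001, 0.0, 1.0, 0.001]
force: [-0.3, -0.3, -1.3]
grip_width: 0.295
grip_force: 39.6
```

```bash
python3 -m handwheel '[{"rx":0,"ry":0,"rz":0,"x":0,"y":0,"z":0.06,"fingers":0},{"rx":0,"ry":0,"rz":0,"x":0,"y":0,"z":0.06,"fingers":0},{"rx":0,"ry":0,"rz":0,"x":0,"y":0,"z":0.04,"fingers":0},{"rx":0,"ry":0,"rz":0,"x":0,"y":0,"z":0,"fingers":0},{"rx":0,"ry":0,"rz":0,"x":0,"y":0,"z":0,"fingers":0}]'
```

```text
time_s: 36.1
tcp_pos: [0.4424, 0.3292, 0.0544]
tcp_rot: [0.0, 0.0, 1.0, 0.0]
force: [0.3, 0.0, -0.5]
grip_width: 0.293
grip_force: 39.6
```

```bash
python3 -m handwheel '[{"rx":0,"ry":0,"rz":0,"x":0,"y":0,"z":0.04,"fingers":0},{"rx":0,"ry":0,"rz":0,"x":0,"y":0,"z":0,"fingers":0}]'
```

```text
time_s: 36.3
tcp_pos: [0.4427, 0.3294, 0.0543]
tcp_rot: [0.001, 0.0, 1.0, 0.0]
force: [-1.3, 0.5, 4.5]
grip_width: 0.294
grip_force: 39.6
```

Now pressing lightly on the bench (+4.5 N), so I'll release and retreat upward.

```bash
python3 -m handwheel '[{"rx":0,"ry":0,"rz":0,"x":0,"y":0,"z":0,"fingers":0.5},{"rx":0,"ry":0,"rz":0,"x":0,"y":0,"z":0,"fingers":1},{"rx":0,"ry":0,"rz":0,"x":0,"y":0,"z":0,"fingers":1},{"rx":0,"ry":0,"rz":0,"x":0,"y":0,"z":0,"fingers":1},{"rx":0,"ry":0,"rz":0,"x":0,"y":0,"z":0,"fingers":1},{"rx":0,"ry":0,"rz":0,"x":0,"y":0,"z":0,"fingers":1},{"rx":0,"ry":0,"rz":0,"x":0,"y":0,"z":-0.4,"fingers":1},{"rx":0,"ry":0,"rz":0,"x":0,"y":0,"z":-0.8,"fingers":1},{"rx":0,"ry":0,"rz":0,"x":0,"y":0,"z":-1,"fingers":1},{"rx":0,"ry":0,"rz":0,"x":0,"y":0,"z":-1,"fingers":1},{"rx":0,"ry":0,"rz":0,"x":0,"y":0,"z":-1,"fingers":1},{"rx":0,"ry":0,"rz":0,"x":0,"y":0,"z":-1,"fingers":1},{"rx":0,"ry":0,"rz":0,"x":0,"y":0,"z":-0.8,"fingers":1},{"rx":0,"ry":0,"rz":0,"x":0,"y":0,"z":-0.3,"fingers":1},{"rx":0,"ry":0,"rz":0,"x":0,"y":0,"z":0,"fingers":1},{"rx":0,"ry":0,"rz":0,"x":0,"y":0,"z":0,"fingers":1}]'
python3 - <<'E'
from h import *
f=viewer.grab_frame("side");cv2.imwrite("pics/end.png",cv2.resize(f["image"][90:240,150:350,::-1],(800,600),interpolation=cv2.INTER_CUBIC))
E
```

```text
time_s: 37.9
tcp_pos: [0.442, 0.3288, 0.21]
tcp_rot: [-0.0, 0.0, 1.0, -0.0]
force: [-0.2, 0.6, 0.0]
grip_width: 0.998
grip_force: 0.0
```

View pics/end.png

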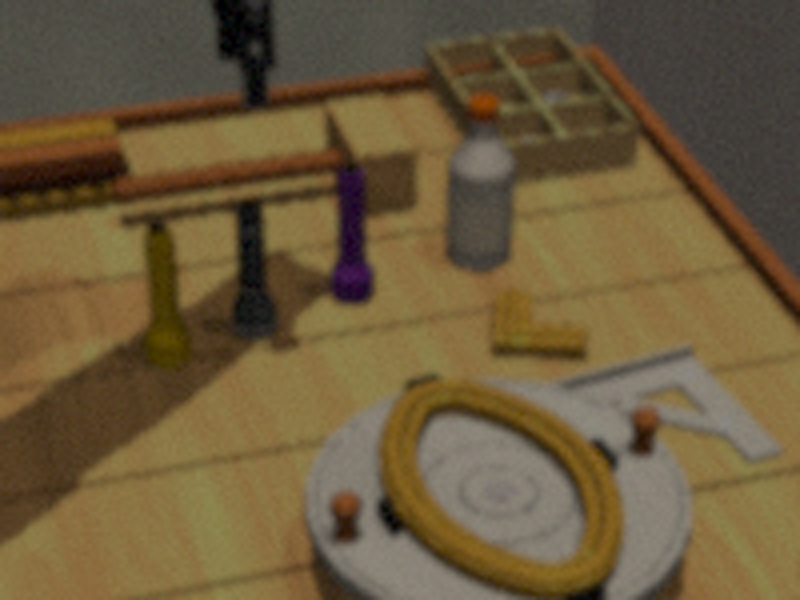

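The lamp stands upright on its head (about pixel (213,172) in the full side frame). The gripper is clear above it and the wheel is running untouched.

```bash
python3 -c "
from rig import close_job
print(close_job())"
```

```text
the job is handed in; nothing more can be done
None
```

The job is handed in (no verdict was shown): the wheel was pushed to about 1.2 rad/s, the lens followed the moulding for over 10 s by my tracking, and the lamp stands released on its head with the wheel left running down; a first push passed over the knob because the real fingertips sat about 27 mm above the reported TCP.

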